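Refill the roller magazine of the packing bench

ROBOT

A 7-joint arm with a two-finger parallel gripper is mounted at the origin on the work surface. World frame = base frame: x ahead of the robot, y to its left, z up, the work surface at z = 0. Lengths are in mm, angles in degrees, forces in N, time in s.
With the tool pointing down it reaches from about 425 to 950 mm from the base axis. Payload 4.7 kg.
Tool frame: the origin (TCP) lies on the centre line of the jaws, within the pads' length; the fingertips stand 17 mm ahead of it and the grasp point (between the pads) lies 2 mm behind it; x points along the fingers, y is the direction in which the jaws open and shut, and the axes are right-handed (so a half turn about x gives the same grasp; the last joint's range is limited). The gripper opens to 85 mm and grips with 20 to 120 N. Pads are 22 mm wide; open, the fingers measure 114 mm over their backs; the gripper's body (76 mm by 85 mm) begins 54 mm behind the grasp point. The pads swing forward as they close: fully open they stand 13 mm farther back than shut.
Start: joints at [64.12, 26.849, -2.785, 87.806, 1.381, 65.374, -4.715], TCP at [277.008, -615.559, 248.335] pointing down, gripper open.
Joint ranges: [-148.3, 148.3], [-19.14, 114.17], [-79.39, 73.82], [5.75, 140.21], [-59.74, 239.74], [12.07, 113.84], [-152.46, 152.46]. Speed limits (degrees/s): [147.25, 147.25, 180, 180, 180, 180, 180].

INTERFACE

Orientations are given as a 3x3 rotation matrix whose columns are the frame's x, y, z axes.
In Python, from rig import get_state, snapshot, camera_params, finish_job gives the robot as it stands.
- The arm moves only by the shell command python3 -m handwheel 'ROWS' [FORCE]. ROWS is JSON, one flat list of numbers, 7 for each row, row after row: the shift along the tool's x, y, z in cm, then the turn, a rotation vector about the tool's x, y, z in degrees, then the closure, from -1 (fully open) to 1 (shut). A call has 1 to 5 rows; each row shifts and turns the commanded pose from where the row before left it, along the tool's axes as they then stand; what a row does not reach is not made up. A row lasts 1/10 s, in which the tool goes at most 50 mm and 8.59 degrees, less where a joint would pass 70% of its speed; a pose out of reach is approached as far as the arm can. A call is refused whole if a number of a shift passes 5 or a number of a turn 8.59, either way. A call with a gripper value outside its range is refused whole. The fingers move at their own pace and stop on an object; FORCE is the grip in N (left out, the last holds). Time passes only in rows, so rows that do not move let the fingers close. It gives the time, the measured TCP pose, the force and the opening at its end, in the units of the state.
- get_state(): the state, without advancing time (a new reading comes with each control period).
- snapshot(name): name is "side" or "top"; returns the picture (480x640x3 uint8, red, green, blue); there is no depth.
- camera_params(name): a dict with "fx", "fy", "cx", "cy" (pixels), "extrinsics" (4x4, takes a point from world to camera coordinates). Camera axes: x right, y down, z forward; pixel columns grow to the right and rows downward; lengths in mm; the calibration is good to about 2 mm. A picture is of the moment at which its call begins. camera_params takes no time and is no camera call.
- finish_job(): hands the job in, once; it reports no verdict.
The state is a dict: "time_s": time; "qpos": joint angles; "joint_velocities": joint speeds; "joint_efforts": joint torques, N m; "ee_pos": TCP position; "orientation": TCP orientation; "ft_force": force on the tool from outside, world axes, zero at the start; "ft_torque": the same for the moment, N m; "opening": finger opening in mm.
Only numpy, scipy, OpenCV 4.12 (cv2) and the standard library are available. Lean on these libraries where they do the work, as an engineer would, in place of code of your own. Each camera call takes 0.05 s, during which the arm holds its last target.

TASK

Flip the isolator's toggle off before you load anything, then tip the rollers out of all three scoops down the sloping magazine until every roller lies right down in a groove of its own, putting right any that stray. With all rollers in, flip the isolator back on, and leave the empty scoops standing upright on the green mat. Do not disturb the flask, the mug or the carton.

Things in the scene. Friction and masses are not known exactly. Their poses are not given: they have to be found in the camera images.
- scoop_a_handle (a point): grip point of the orange hooded scoop: centre of its upright grip block (16 mm thick along the scoop's x, 36 mm wide in y, 49 to 103 mm above the foot's underside; this point 80 mm above it). Scoop frame: z up, +x = pouring direction. Body 66 mm (x) by 70 mm (y), 49 mm high; 240 to 390 g, plus up to three rollers of 18 g
- scoop_a_foot (a point): centre of the orange scoop's underside (steel foot 56 by 70 mm), 80 mm below the grip point, 4 mm ahead of it; same axes. Closed sides, back and clear roof: rollers leave only by the mouth at +x. Its floor rises 15 degrees to the pouring lip (38 mm ahead of the grip point, 56 mm below it, 64 mm clear width), so rollers stay at the back until it is tipped forward well past 15 degrees (40 is ample)
- scoop_b_handle (a point): grip point of the yellow hooded scoop: centre of its upright grip block (16 mm thick along the scoop's x, 36 mm wide in y, 49 to 103 mm above the foot's underside; this point 80 mm above it). Scoop frame: z up, +x = pouring direction. Body 66 mm (x) by 70 mm (y), 49 mm high; 240 to 390 g, plus up to three rollers of 18 g
- scoop_b_foot (a point): centre of the yellow scoop's underside (steel foot 56 by 70 mm), 80 mm below the grip point, 4 mm ahead of it; same axes. Closed sides, back and clear roof: rollers leave only by the mouth at +x. Its floor rises 15 degrees to the pouring lip (38 mm ahead of the grip point, 56 mm below it, 64 mm clear width), so rollers stay at the back until it is tipped forward well past 15 degrees (40 is ample)
- scoop_c_handle (a point): grip point of the grey hooded scoop: centre of its upright grip block (16 mm thick along the scoop's x, 36 mm wide in y, 49 to 103 mm above the foot's underside; this point 80 mm above it). Scoop frame: z up, +x = pouring direction. Body 66 mm (x) by 70 mm (y), 49 mm high; 240 to 390 g, plus up to three rollers of 18 g
- scoop_c_foot (a point): centre of the grey scoop's underside (steel foot 56 by 70 mm), 80 mm below the grip point, 4 mm ahead of it; same axes. Closed sides, back and clear roof: rollers leave only by the mouth at +x. Its floor rises 15 degrees to the pouring lip (38 mm ahead of the grip point, 56 mm below it, 64 mm clear width), so rollers stay at the back until it is tipped forward well past 15 degrees (40 is ample)
- roller1_mid (a point): centre of a round aluminium roller, 12 mm diameter, 60 mm long over its domed ends, long axis = its x axis; starts in one of the scoops
- roller2_mid (a point): centre of a round aluminium roller, 12 mm diameter, 60 mm long over its domed ends, long axis = its x axis; starts in one of the scoops
- roller3_mid (a point): centre of a round aluminium roller, 12 mm diameter, 60 mm long over its domed ends, long axis = its x axis; starts in one of the scoops; absent in some runs (None)
- roller4_mid (a point): centre of a round aluminium roller, 12 mm diameter, 60 mm long over its domed ends, long axis = its x axis; starts in one of the scoops
- roller5_mid (a point): centre of a round aluminium roller, 12 mm diameter, 60 mm long over its domed ends, long axis = its x axis; starts in one of the scoops
- roller6_mid (a point): centre of a round aluminium roller, 12 mm diameter, 60 mm long over its domed ends, long axis = its x axis; starts in one of the scoops; absent in some runs (None)
- roller7_mid (a point): centre of a round aluminium roller, 12 mm diameter, 60 mm long over its domed ends, long axis = its x axis; starts in one of the scoops
- roller8_mid (a point): centre of a round aluminium roller, 12 mm diameter, 60 mm long over its domed ends, long axis = its x axis; starts in one of the scoops
- roller9_mid (a point): centre of a round aluminium roller, 12 mm diameter, 60 mm long over its domed ends, long axis = its x axis; starts in one of the scoops; absent in some runs (None)
- grooves: blue grooved top of the fixed roller magazine. Origin on its upper surface, mid-length, 46 mm above the table; +x DOWNHILL (14 degrees), y across, z square to the surface. Surface 242 mm long; channel 68 mm wide between rails 4 mm high, 78 mm over all. Flat run-in x = -121 to -92 mm, high end open. A later roller rolls on over filled grooves, or stalls on one until pushed gently downhill to the next free groove
- groove_first (a point): mid-length of the highest groove, on the level of the upper surface (x = -85 mm in the grooves frame); same axes as the grooves. Ten grooves run along y, 20 mm apart in x, each 14 mm wide and 12.5 mm deep: one roller each, lying about flush when right down (its centre 6 mm below the surface). Two 10 mm high corner stops, 36 mm apart, stand just past the lowest groove
- mat: flat green scoop mat, 240 mm (x) by 260 mm (y), 3 mm thick, fixed; origin at the centre of its underside; the scoops start on it
- pivot (a point): pivot of the isolator's toggle, 50 mm above the table, on a fixed grey block 70 mm (x) by 50 mm (y), 48 mm high (foot plate 85 by 60). Its +x points to the green dot (ON side), -x to the red dot (OFF side)
- toggle (a joint): lean of the isolator's toggle lever about the pivot's y axis, rad: +0.6 = leaning to the green dot, ON (start); -0.6 = leaning to the red dot, OFF. Over-centre: pushed past upright it falls by itself to its stop; light (under 1 N). 10 mm steel stem, 70 mm from pivot to knob centre
- knob (a point): centre of the red 22 mm ball knob at the end of the toggle, 70 mm from the pivot
- flask: green bottle, 68 mm diameter, 190 mm high, origin under its centre; bystander
- carton: cardboard carton 90 x 110 x 70 mm, origin under its centre; bystander
- mug: white mug with a grey lid, 76 mm diameter, 94 mm high, origin under its centre; bystander
Mind the look-alikes: they are no part of the job. Leave any turquoise look-alike of the part that bears scoop_c_handle alone.

How it is judged:
By the outcome, as a careful person would: the job done as asked, in the order asked, and still so for the second after the job is handed in, with the robot touching nothing.
Of roller3, roller6, roller9 only 1 to 3 are there at a start; the rules pass over those that are not, and their reading is None.
At some moment in a run one of scoop_a, scoop_b, scoop_c may be knocked a few centimetres aside while the robot is not near it.
Once in a run the grip may slacken for a moment while it holds something.
It also fails if it takes over 208 s, if anything falls off the work surface, if the arm or the gripper's body presses on something with over 40 N, if the wrist force passes 120 N, or if a joint passes its speed limit or range.

## Working session

There is one attempt and no reset: what is moved stays moved. The work goes in short steps, Python scripts to look and compute and a shell command to move; the robot and the scene stay as the last step left them, time stands still between calls to the robot, and variables do not carry over. Pictures are saved under pics/ and viewed, and the job is handed in when it is done.

```bash
ls -la; mkdir -p pics; python3 - <<'E'
from rig import get_state,snapshot,camera_params
import cv2,json
s=get_state(); print(s)
for n in("side","top"):
    p=camera_params(n); print(n,p)
    cv2.imwrite(f"pics/{n}0.png",snapshot(n)[:,:,::-1])
E
```

```text
total 12
drwxr-xr-x  3 agent agent 4096 Dec  7 03:22 .
drwxr-xr-x 23 root  root  4096 Dec  7 03:22 ..
drwxr-xr-x  2 agent agent 4096 Dec  7 03:22 pics
{'time_s': 0.0, 'qpos': array([64.12076729, 26.8979951 , -2.78652078, 87.87449682,  1.38042211,
       65.37462527, -4.7148673 ]), 'joint_velocities': array([ 0.04479341,  0.0136191 , -0.00857855,  0.09006051, -0.00175586,
       -0.00959689,  0.02321879]), 'joint_efforts': array([-4.14159222e-04, -5.10319376e+01, -4.64383245e-02, -2.37714118e+01,
        1.07903671e-02,  7.47236802e-03, -8.05859273e-07]), 'ee_pos': array([ 276.75444932, -615.04547315,  247.24768445]), 'orientation': array([[-8.58073820e-04,  4.10361582e-01, -9.11922494e-01],
       [ 1.78696484e-03, -9.11920745e-01, -4.10362476e-01],
       [-9.99998035e-01, -1.98169473e-03,  4.91935975e-05]]), 'ft_force': array([ 0.53733147,  0.39962242, -0.20122577]), 'ft_torque': array([ 0.05919128,  0.01237499, -0.01171709]), 'opening': 85.25542706039788}
side {'fx': 584.0098305020161, 'fy': 584.0098305020161, 'cx': 329.89913126812314, 'cy': 231.9582348621233, 'extrinsics': array([[-9.62114963e-01, -2.72600463e-01,  4.87695074e-03,
         5.59470863e+02],
       [-1.47081928e-01,  5.03882747e-01, -8.51157496e-01,
         1.67037699e+02],
       [ 2.29568516e-01, -8.19628675e-01, -5.24887733e-01,
         1.03711310e+03],
       [ 0.00000000e+00,  0.00000000e+00,  0.00000000e+00,
         1.00000000e+00]])}
top {'fx': 507.29286384868493, 'fy': 507.29286384868493, 'cx': 320.6418658046403, 'cy': 236.42861285999058, 'extrinsics': array([[ 2.98710833e-02, -9.99543867e-01,  4.44713217e-03,
         2.92611752e+00],
       [-9.92795820e-01, -3.01853175e-02, -1.15953897e-01,
         5.68672801e+02],
       [ 1.16035244e-01, -9.51425732e-04, -9.93244641e-01,
         9.65886780e+02],
       [ 0.00000000e+00,  0.00000000e+00,  0.00000000e+00,
         1.00000000e+00]])}
```

View pics/top0.png

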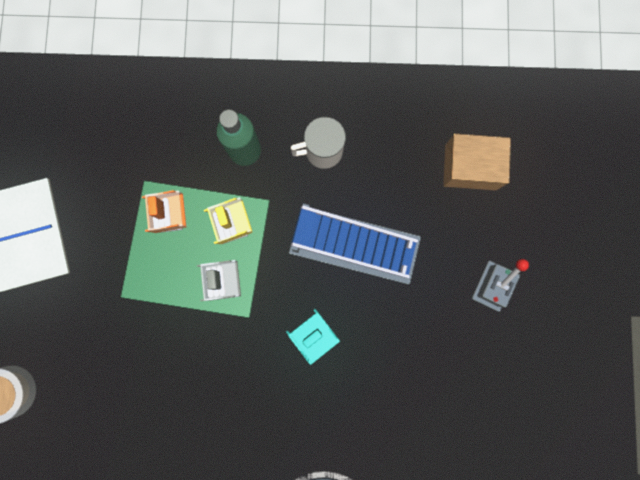

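View pics/side0.png

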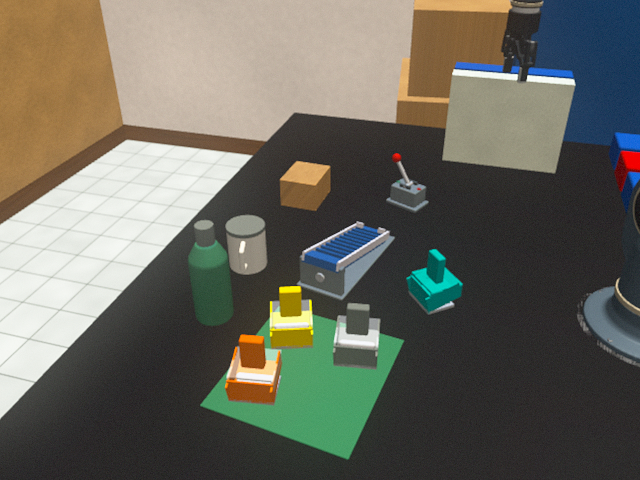

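```bash
cat > h.py <<'E'
import numpy as np,cv2
from rig import get_state,snapshot,camera_params
def P(n):
    c=camera_params(n);K=np.array([[c['fx'],0,c['cx']],[0,c['fy'],c['cy']],[0,0,1]]);return K,np.array(c['extrinsics'])
def proj(n,p):
    K,E=P(n);p=np.atleast_2d(p).astype(float);q=(E[:3,:3]@p.T+E[:3,3:]);q=K@q;return (q[:2]/q[2]).T
def onz(n,uv,z):
    K,E=P(n);R=E[:3,:3];c=-R.T@E[:3,3];d=R.T@np.linalg.inv(K)@np.array([uv[0],uv[1],1.]);return c+d*(z-c[2])/d[2]
def tri(us,ut):
    A=[]
    for n,u in(("side",us),("top",ut)):
        K,E=P(n);M=K@E[:3];A+= [u[0]*M[2]-M[0],u[1]*M[2]-M[1]]
    _,_,v=np.linalg.svd(np.array(A));p=v[-1][:3]/v[-1][3]
    return p
def crop(img,x0,y0,w,h,k,out):
    c=cv2.resize(img[y0:y0+h,x0:x0+w],None,fx=k,fy=k,interpolation=cv2.INTER_CUBIC);cv2.imwrite(out,c)
def snap(n,tag):
    im=snapshot(n)[:,:,::-1].copy();cv2.imwrite(f"pics/{n}_{tag}.png",im);return im
E
python3 - <<'E'
from h import *
t=cv2.imread("pics/top0.png");s=cv2.imread("pics/side0.png")
crop(t,120,170,160,150,5,"pics/c1.png")
crop(t,280,195,160,100,5,"pics/c2.png")
crop(t,460,240,90,80,7,"pics/c3.png")
crop(s,200,270,220,190,3.6,"pics/c4.png")
crop(s,290,140,150,160,3.7,"pics/c5.png")
E
```

```text
(no output)
```

View pics/c1.png

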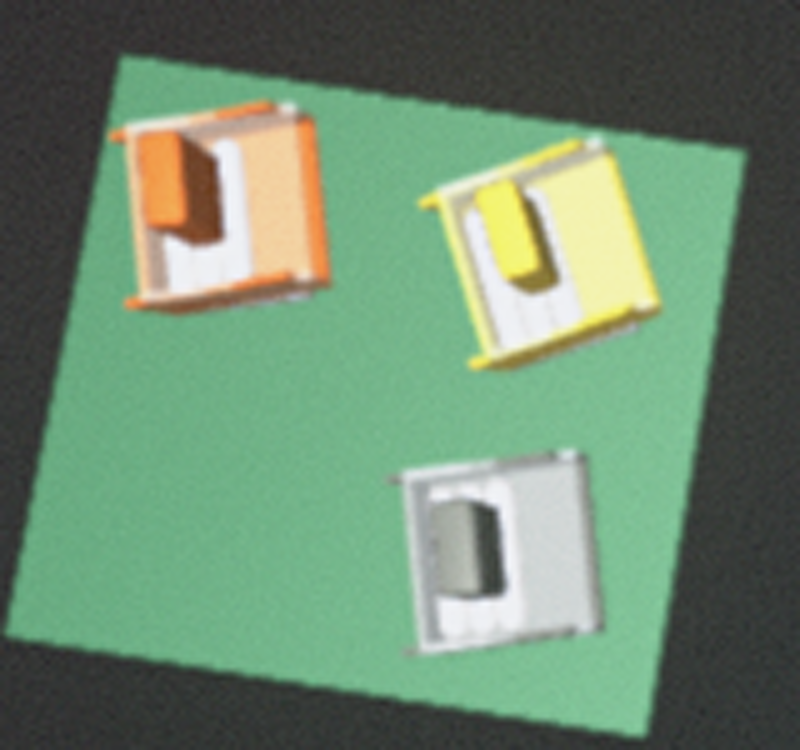

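View pics/c2.png

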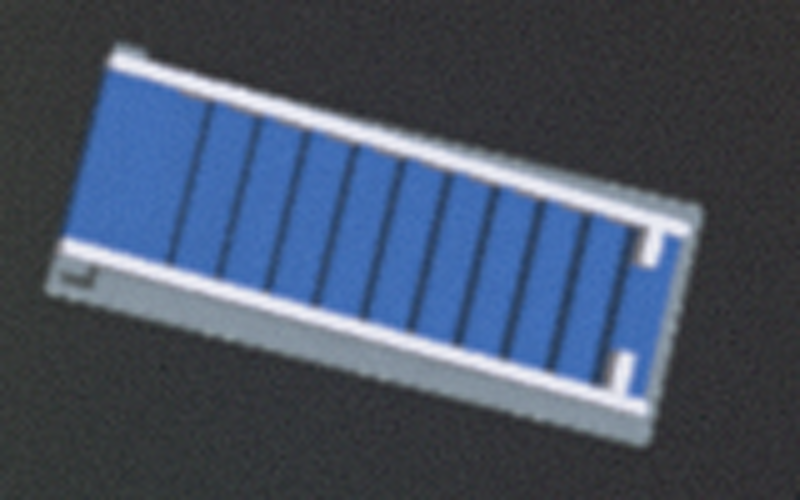

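View pics/c3.png

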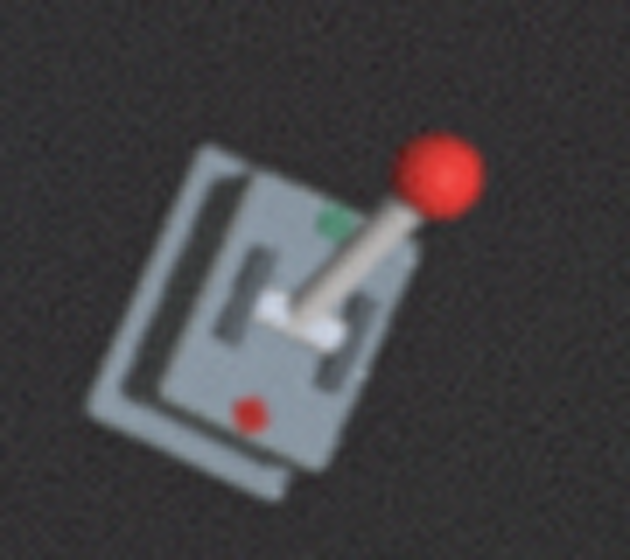

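View pics/c4.png

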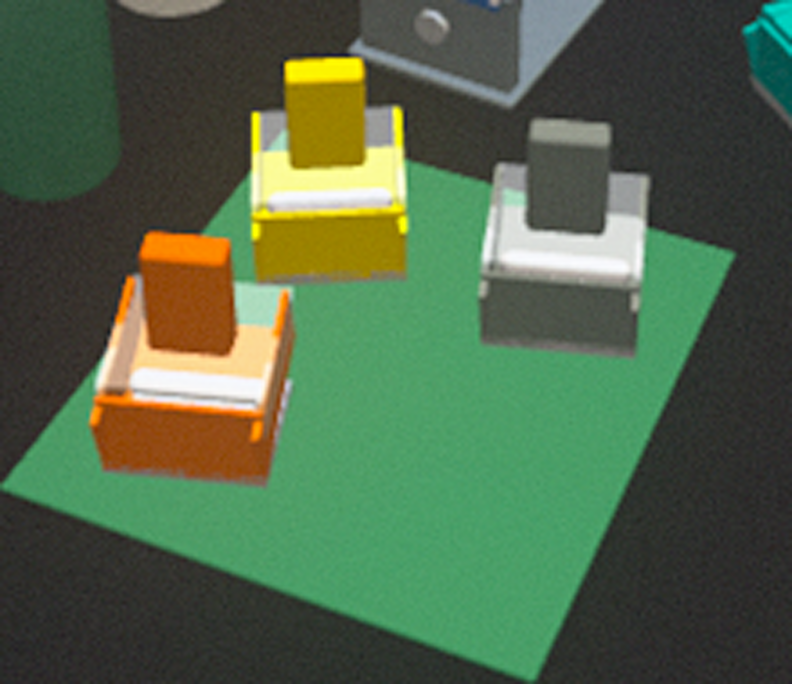

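View pics/c5.png

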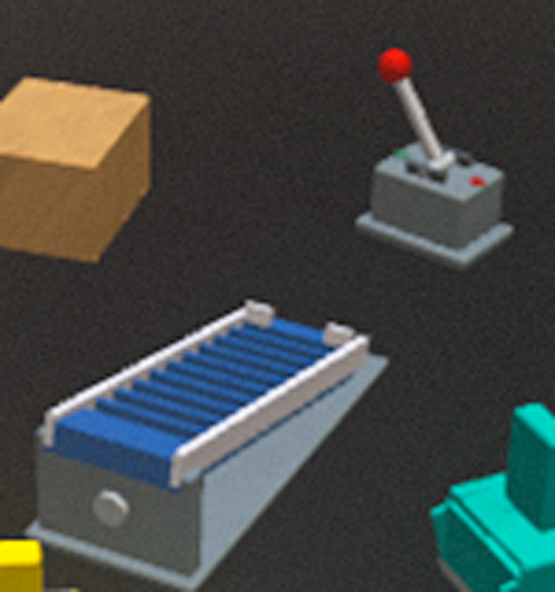

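```bash
cat > m0.py <<'E'
from h import *
from scipy.optimize import least_squares
def c1(a):return np.array(a)/5.+[120,170]
def c2(a):return np.array(a)/5.+[280,195]
def c3(a):return np.array(a)/7.+[460,240]
def c4(a):return np.array(a)/3.6+[200,270]
def c5(a):return np.array(a)/3.7+[290,140]
t=np.radians(14)
def mag(p,pts):
    c,s=np.cos(p[2]),np.sin(p[2]);R=np.array([[c,-s,0],[s,c,0],[0,0,1]])@np.array([[np.cos(t),0,np.sin(t)],[0,1,0],[-np.sin(t),0,np.cos(t)]])
    return (R@np.array(pts,float).T).T+[p[0],p[1],46]
# +x downhill = image right = -y world ; y across (left of downhill, = image up)
top=[([-121,39,4],(112,55)),([-121,-39,4],(65,245)),([121,39,4],(690,230)),([121,-39,4],(647,408))]
side=[([-121,39,4],(48,425)),([-121,-39,4],(178,485)),([121,-39,4],(367,340))]
def res(p):
    r=[]
    for m,u in top:r+=list(proj("top",mag(p,[m]))[0]-c2(u))
    for m,u in side:r+=list(proj("side",mag(p,[m]))[0]-c5(u))
    return r
o=least_squares(res,[600,0,np.radians(-100)]);print("mag",o.x[:2],np.degrees(o.x[2]),np.round(o.fun,1))
print("groove_first",mag(o.x,[[-85,0,0]]),"highend",mag(o.x,[[-121,0,0]]))
np.save("mag.npy",o.x)
def sc(p,pts):
    c,s=np.cos(p[2]),np.sin(p[2]);R=np.array([[c,-s,0],[s,c,0],[0,0,1]])
    return (R@np.array(pts,float).T).T+[p[0],p[1],3]
# handle top corners z=103 x +-8 y+-18 (handle at x=0 here), top view: (-,+),(+,+),(+,-),(-,-); side view: back top edge then
S={'a':([(135,133),(180,130),(187,225),(147,228)],[(228,268),(143,265),(145,236),(232,241)],-85),
'b':([(472,188),(513,178),(540,272),(507,280)],[(287,82),(363,82)],-70),
'c':([(428,500),(470,500),(480,595),(440,597)],[(530,143),(608,147)],-82)}
S['a']=(S['a'][0],[(143,258),(228,268)],-85)
for k,(T,D,y) in S.items():
    H=[[-8,18,103],[8,18,103],[8,-18,103],[-8,-18,103]];Hs=[[-8,18,103],[-8,-18,103]]
    def res(p):
        r=[]
        for m,u in zip(H,T):r+=list(proj("top",sc(p,[m]))[0]-c1(u))
        for m,u in zip(Hs,D):r+=list(proj("side",sc(p,[m]))[0]-c4(u))
        return r
    o=least_squares(res,[600,200,np.radians(y)]);print(k,o.x[:2],np.degrees(o.x[2]),np.round(o.fun,1))
kn=tri(c5((395,65)),c3((440,175)));print("knob",kn)
g=onz("top",c3((333,223)),48);r=onz("top",c3((250,415)),48);print("green",g,"red",r,(g+r)/2,np.degrees(np.arctan2(*(g-r)[[1,0]])))
for u in[(120,55),(745,150),(645,735),(5,635)]:print("mat",onz("top",c1(u),3))
E
python3 m0.py
```

```text
mag [556.34690404 -47.28915346] -102.56129995557195 [-0.8  0.  -1.9  1.8 -1.5 -1.1 -1.7  1.3 -1.  -2.7  0.9 -7.5 -0.3 -0.3]
groove_first [[574.28392794  33.21184872  66.56336113]] highend [[581.88078513  67.30639083  75.27254937]]
a [605.97081817 330.82379106] -80.9838820231295 [-0.1  0.7 -0.4  0.2 -0.1  0.4 -0.8  0.9 -1.1 -0.9 -0.3 -1.5]
b [591.81903656 203.24301469] -70.23835749644945 [-0.2  0.6 -0.  -0.1  0.3 -0.4 -1.5  0.7 -0.8 -0.8  0.4 -1.6]
c [474.95492876 216.26751682] -80.47508299821955 [-0.5  0.5 -0.1 -0.7  0.1  0.2 -0.7  1.  -1.1 -1.2  0.4 -0.6]
knob [ 517.08075678 -347.67161659  108.301142  ]
green [ 508.82475125 -342.03966498   48.        ] red [ 455.64618904 -318.63097205   48.        ] [ 482.23547015 -330.33531852   48.        ] -23.758633852115317
mat [675.27832157 385.7318439    3.        ]
mat [643.6030652  127.83581443   3.        ]
mat [406.09337161 157.76076879   3.        ]
mat [437.96018412 415.00104934   3.        ]
```

```bash
cat > fitmag.py <<'E'
from m0 import *
print('----')
side=[([-121,39,4],(48,414)),([-121,-39,4],(176,452)),([121,-39,4],(367,340))]
def res(p):
    r=[]
    for m,u in top:r+=list(proj("top",mag(p,[m]))[0]-c2(u))
    for m,u in side:r+=list(proj("side",mag(p,[m]))[0]-c5(u))
    return r
o=least_squares(res,[600,0,np.radians(-100)]);print("mag",o.x[:2],np.degrees(o.x[2]),np.round(o.fun,1))
np.save("mag.npy",o.x)
t=cv2.imread("pics/top0.png");s=cv2.imread("pics/side0.png")
pts=[[-121,39,4],[-121,-39,4],[121,39,4],[121,-39,4]]+[[x,y,0] for x in (-121,-92,-78,-85,95,121) for y in(-34,34)]
for n,im,b,out in(("top",t,(280,195,160,100,5),"pics/d1.png"),("side",s,(290,200,110,100,6),"pics/d2.png")):
    q=proj(n,mag(o.x,pts));x0,y0,w,h,k=b
    im=cv2.resize(im[y0:y0+h,x0:x0+w],None,fx=k,fy=k,interpolation=cv2.INTER_CUBIC)
    for u in q:cv2.circle(im,(int((u[0]-x0+.5)*k),int((u[1]-y0+.5)*k)),3,(0,255,255),1)
    cv2.imwrite(out,im)
E
python3 fitmag.py | sed -n '/----/,$p'
```

```text
----
mag [557.1270052  -49.95877337] -102.91749035041165 [ 0.8 -0.7 -0.5  1.  -0.1 -1.1 -0.6  1.3 -1.2 -0.7  1.   0.5 -0.2 -0.8]
```

View pics/d1.png

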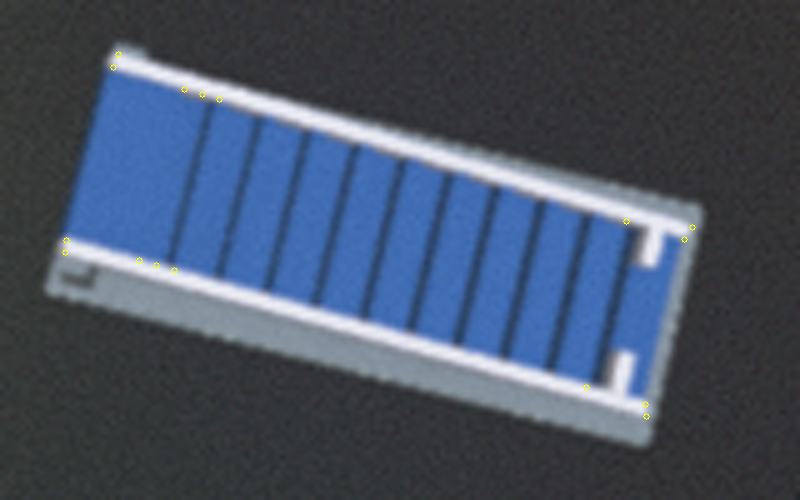

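View pics/d2.png

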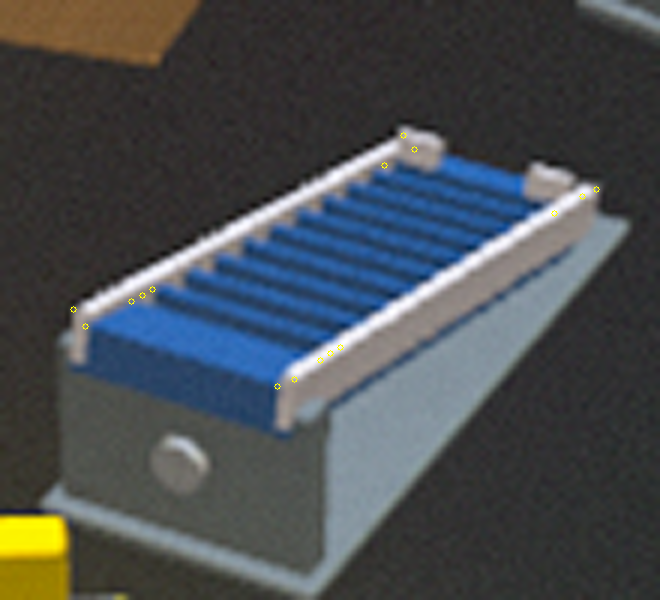

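```bash
cat > plan.py <<'E'
import sys
from h import *
from scipy.spatial.transform import Rotation as Ro, Slerp
def Rdown(yaw):  # tool x down, y at yaw (deg)
    a=np.radians(yaw);y=np.array([np.cos(a),np.sin(a),0]);x=np.array([0,0,-1.]);return np.column_stack([x,y,np.cross(x,y)])
def plan(pos,R,n,g,start=None):
    s=get_state() if start is None else start
    p0=np.array(s['ee_pos']);R0=np.array(s['orientation']);sl=Slerp([0,1],Ro.from_matrix([R0,R]))
    P=p0;C=R0
    for i in range(n):
        f=(i+1)/n;T=p0+(np.array(pos)-p0)*f;Q=sl([f])[0].as_matrix()
        d=C.T@(T-P)/10;w=np.degrees(Ro.from_matrix(C.T@Q).as_rotvec())
        print(",".join(f"{v:.2f}" for v in d)+", "+",".join(f"{v:.1f}" for v in w)+f", {g}"+(",  " if (i+1)%5 else "\n---"))
        P=T;C=Q
E
python3 - <<'E'
from plan import *
u=np.array([np.cos(np.radians(-23.8)),np.sin(np.radians(-23.8))]);p=np.array([482.2,-330.3])
print(p+u*85,p+u*12)
plan([*(p+u*85),200],Rdown(-23.8),10,1)
E
```

```text
[ 559.97157177 -364.60135019] [ 493.17951601 -335.14254356]
0.48,-1.12,-3.61, -4.2,-0.0,0.0, 1,  
0.47,-0.85,-3.68, -4.2,-0.0,0.0, 1,  
0.47,-0.58,-3.74, -4.2,-0.0,0.0, 1,  
0.47,-0.31,-3.77, -4.2,-0.0,0.0, 1,  
0.47,-0.03,-3.78, -4.2,-0.0,0.0, 1
---
0.47,0.25,-3.77, -4.2,-0.0,0.0, 1,  
0.47,0.52,-3.74, -4.2,-0.0,0.0, 1,  
0.47,0.79,-3.70, -4.2,-0.0,0.0, 1,  
0.47,1.06,-3.63, -4.2,-0.0,0.0, 1,  
0.47,1.32,-3.54, -4.2,-0.0,0.0, 1
---
```

```bash
python3 -m handwheel '[0.5,-1.1,-3.6,-4.2,0,0,1, 0.5,-0.9,-3.7,-4.2,0,0,1, 0.5,-0.6,-3.7,-4.2,0,0,1, 0.5,-0.3,-3.8,-4.2,0,0,1, 0.5,0,-3.8,-4.2,0,0,1]' 40
python3 -m handwheel '[0.5,0.2,-3.8,-4.2,0,0,1, 0.5,0.5,-3.7,-4.2,0,0,1, 0.5,0.8,-3.7,-4.2,0,0,1, 0.5,1.1,-3.6,-4.2,0,0,1, 0.5,1.3,-3.5,-4.2,0,0,1]'
python3 - <<'E'
from plan import *
u=np.array([np.cos(np.radians(-23.8)),np.sin(np.radians(-23.8))]);p=np.array([482.2,-330.3])
plan([*(p+u*85),108],Rdown(-23.8),3,1)
s=get_state();print(s['qpos'],s['opening'])
E
```

```text
time_s: 0.6
ee_pos: [419.5, -488.8, 222.7]
orientation: [[-0.001, 0.712, -0.702], [0.001, -0.702, -0.712], [-1.0, -0.001, 0.0]]
ft_force: [0.0, -0.4, 0.1]
opening: 12.3
time_s: 1.1
ee_pos: [560.4, -364.0, 197.7]
orientation: [[-0.001, 0.916, -0.4], [0.0, -0.4, -0.916], [-1.0, -0.001, -0.0]]
ft_force: [1.1, -0.1, -0.1]
opening: -0.2
2.99,-0.00,0.02, 0.1,-0.0,0.0, 1,  
2.99,-0.00,0.02, 0.1,-0.0,0.0, 1,  
2.99,-0.00,0.02, 0.1,-0.0,0.0, 1,  
[ 40.83217368  29.69339994 -16.49650231  91.22029669   9.30125003
  60.48253247  -1.81782646] -0.19542389252363757
```

```bash
python3 -m handwheel '[3,0,0,0,0,0,1, 3,0,0,0,0,0,1, 3,0,0,0,0,0,1, 0,0,0,0,0,0,1, 0,-1,0,0,0,0,1]'
python3 -m handwheel '[0,-1.3,0,0,0,0,1, 0,-1.3,0,0,0,0,1, 0,-1.3,0,0,0,0,1, 0,-1.2,0,0,0,0,1, 0,-1.2,0,0,0,0,1]'
python3 -c "
from h import *
im=snap('top','t1');crop(im,440,220,130,110,6,'pics/t1c.png')"
```

```text
time_s: 1.6
ee_pos: [551.1, -361.2, 108.2]
orientation: [[0.001, 0.915, -0.403], [0.0, -0.403, -0.915], [-1.0, 0.0, -0.001]]
ft_force: [-0.8, -0.1, 0.4]
opening: 0.2
time_s: 2.1
ee_pos: [492.6, -335.9, 110.0]
orientation: [[0.002, 0.915, -0.403], [-0.002, -0.403, -0.915], [-1.0, 0.003, 0.001]]
ft_force: [-0.6, -0.2, 0.4]
opening: 0.0
```

View pics/t1c.png

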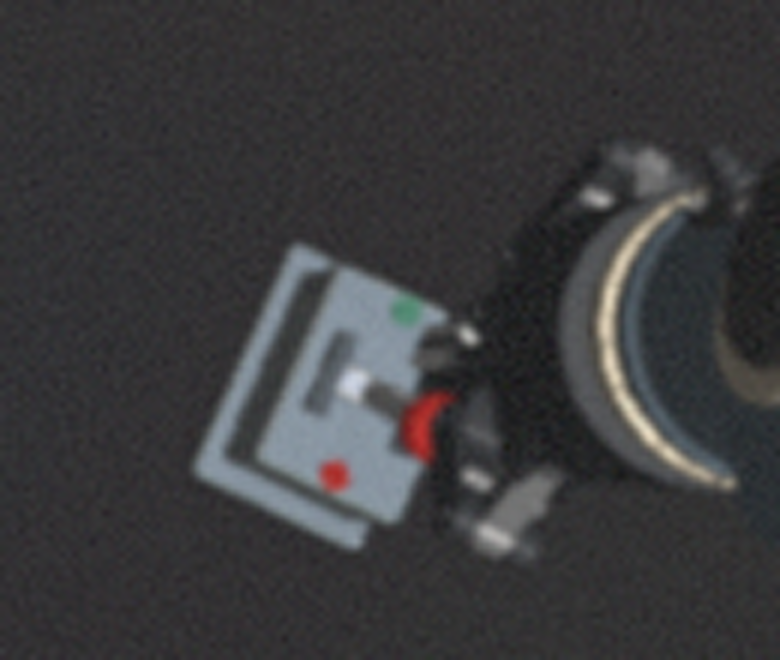

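```bash
python3 -m handwheel '[0,0.5,0,0,0,0,1, -3,0,0,0,0,0,1, -4,0,0,0,0,0,1, -4,0,0,0,0,0,0.3, -1,0,0,0,0,0,0.3]'
python3 - <<'E'
from plan import *
im=snap('side','t2');crop(im,350,130,110,100,6,'pics/t2c.png')
plan([591.8,203.2,215],Rdown(-70.2),14,0.1)
E
```

```text
time_s: 2.65
ee_pos: [500.8, -339.2, 233.8]
orientation: [[0.009, 0.915, -0.403], [-0.005, -0.403, -0.915], [-1.0, 0.01, 0.001]]
ft_force: [0.7, -0.7, 1.1]
opening: 28.4
0.12,-0.96,-3.81, 3.3,-0.0,-0.0, 0.1,  
0.12,-1.18,-3.75, 3.3,-0.0,-0.0, 0.1,  
0.12,-1.40,-3.67, 3.3,-0.0,-0.0, 0.1,  
0.12,-1.61,-3.58, 3.3,-0.0,-0.0, 0.1,  
0.12,-1.81,-3.49, 3.3,-0.0,-0.0, 0.1
---
0.12,-2.01,-3.37, 3.3,-0.0,-0.0, 0.1,  
0.12,-2.20,-3.25, 3.3,-0.0,-0.0, 0.1,  
0.12,-2.39,-3.12, 3.3,-0.0,-0.0, 0.1,  
0.12,-2.56,-2.98, 3.3,-0.0,-0.0, 0.1,  
0.12,-2.73,-2.82, 3.3,-0.0,-0.0, 0.1
---
0.12,-2.89,-2.66, 3.3,-0.0,-0.0, 0.1,  
0.13,-3.04,-2.49, 3.3,-0.0,-0.0, 0.1,  
0.13,-3.18,-2.31, 3.3,-0.0,-0.0, 0.1,  
0.13,-3.31,-2.12, 3.3,-0.0,-0.0, 0.1,
```

View pics/t2c.png

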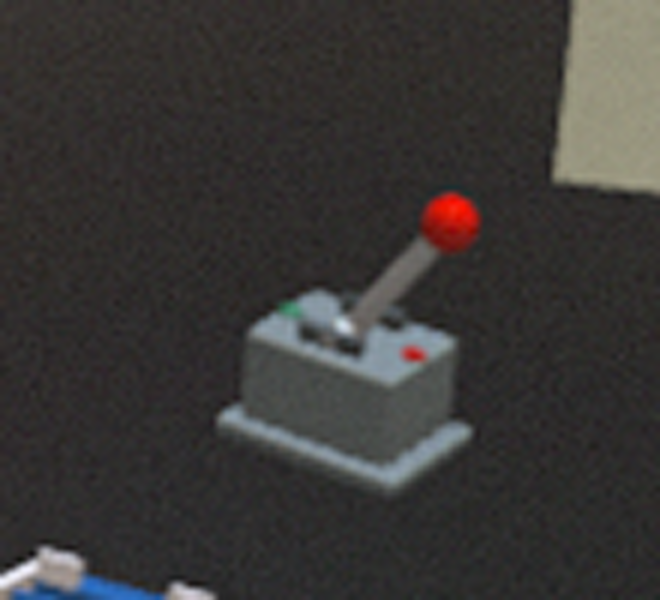

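```bash
python3 -m handwheel '[0.1,-1,-3.8,3.3,0,0,0.1, 0.1,-1.2,-3.8,3.3,0,0,0.1, 0.1,-1.4,-3.7,3.3,0,0,0.1, 0.1,-1.6,-3.6,3.3,0,0,0.1, 0.1,-1.8,-3.5,3.3,0,0,0.1]'
python3 -m handwheel '[0.1,-2,-3.4,3.3,0,0,0.1, 0.1,-2.2,-3.2,3.3,0,0,0.1, 0.1,-2.4,-3.1,3.3,0,0,0.1, 0.1,-2.6,-3,3.3,0,0,0.1, 0.1,-2.7,-2.8,3.3,0,0,0.1]'
python3 - <<'E'
from plan import *
im=snap('top','t3');im=snap('side','t3');crop(im,200,260,220,190,3.6,"pics/t3c.png")
plan([591.8,203.2,150],Rdown(-70.2),4,0.1)
s=get_state();print(s['opening'])
E
```

```text
time_s: 3.2
ee_pos: [530.2, -141.5, 222.1]
orientation: [[-0.001, 0.761, -0.648], [0.001, -0.648, -0.761], [-1.0, -0.001, 0.0]]
ft_force: [0.6, 0.4, -0.3]
opening: 38.6
time_s: 3.7
ee_pos: [562.0, 52.1, 217.1]
orientation: [[-0.001, 0.546, -0.838], [0.0, -0.838, -0.546], [-1.0, -0.001, 0.001]]
ft_force: [0.5, 0.0, -0.8]
opening: 38.6
1.70,-2.60,-2.64, 3.5,-0.0,0.1, 0.1,  
1.69,-2.75,-2.47, 3.5,-0.0,0.1, 0.1,  
1.69,-2.90,-2.30, 3.5,-0.0,0.1, 0.1,  
1.69,-3.04,-2.12, 3.5,-0.0,0.1, 0.1,  
38.15128554195384
```

View pics/top_t3.png

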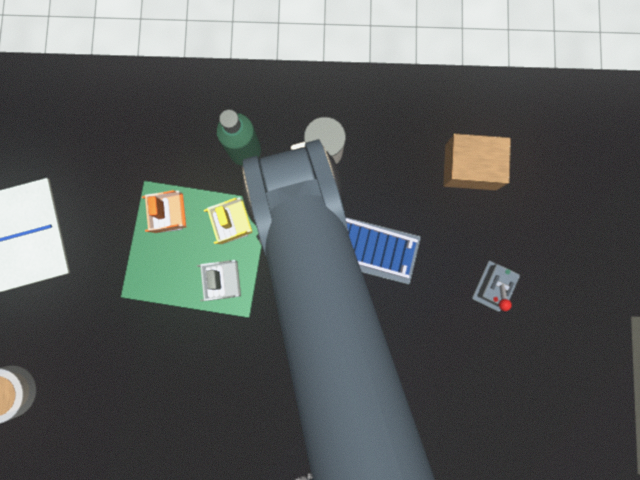

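View pics/t3c.png

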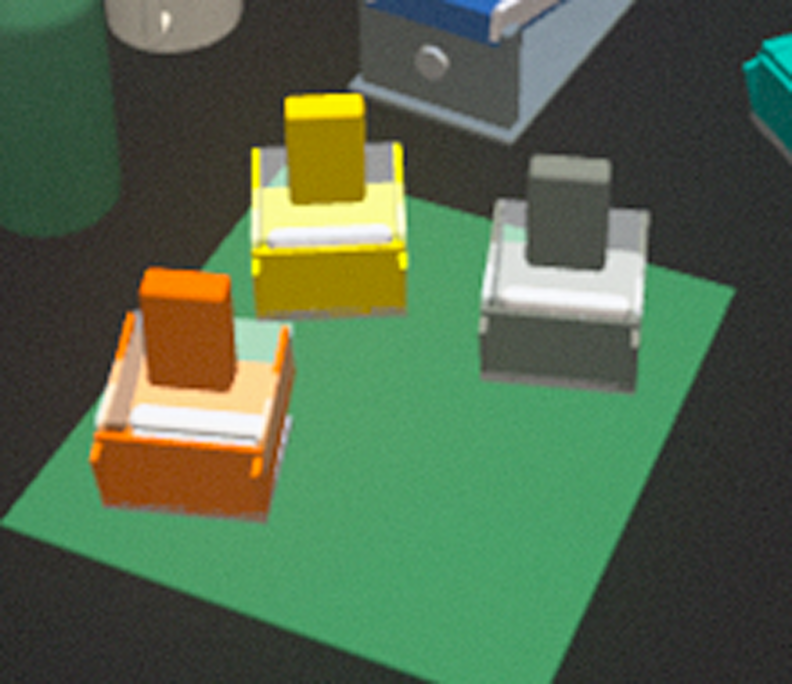

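```bash
cat >> plan.py <<'E'
M=np.load("mag.npy");tt=np.radians(14)
def magR():
    return Ro.from_euler('ZY',[np.degrees(M[2]),14],degrees=True).as_matrix()
def magpt(p): return magR()@np.array(p,float)+[M[0],M[1],46]
def scoopR(yaw,th): return Ro.from_euler('ZY',[yaw,th],degrees=True).as_matrix()
def toolR(yaw,th):
    S=scoopR(yaw,th);return np.column_stack([-S[:,2],S[:,0],-S[:,1]])
def pour(lipmag,th,yaw=None,lift=0,off=(0,0,0)):
    yaw=np.degrees(M[2]) if yaw is None else yaw
    S=scoopR(yaw,th);T=toolR(yaw,th)
    g=magpt(lipmag)-S@(np.array([38.,0,-56])+np.array(off))
    return g+T[:,0]*2+[0,0,lift],T
def pp(q): s=get_state();print("err mm",np.round(np.array(s['ee_pos'])-q[0],1),"deg",np.round(np.degrees(Ro.from_matrix(q[1].T@np.array(s['orientation'])).as_rotvec()),1))
E
python3 - <<'E'
from plan import *
q=pour((-113,0,9),0);print(q[0]);q=pour((-113,0,9),50);print(q[0])
plan(q[0]+[0,0,80],q[1],10,.1)
E
```

```text
[589.64561671  91.82603533 136.06983574]
[577.36380274  38.27594314 145.8900555 ]
-0.09,0.25,-0.02, 4.4,2.0,-4.7, 0.1,  
-0.11,0.24,-0.04, 4.4,2.0,-4.7, 0.1,  
-0.12,0.23,-0.06, 4.4,2.0,-4.7, 0.1,  
-0.14,0.21,-0.08, 4.4,2.0,-4.7, 0.1,  
-0.15,0.19,-0.10, 4.4,2.0,-4.7, 0.1
---
-0.16,0.17,-0.12, 4.4,2.0,-4.7, 0.1,  
-0.17,0.14,-0.14, 4.4,2.0,-4.7, 0.1,  
-0.18,0.12,-0.16, 4.4,2.0,-4.7, 0.1,  
-0.18,0.09,-0.17, 4.4,2.0,-4.7, 0.1,  
-0.18,0.06,-0.18, 4.4,2.0,-4.7, 0.1
---
```

```bash
python3 -m handwheel '[-0.1,0.2,0,4.4,2,-4.7,0.1, -0.1,0.2,0,4.4,2,-4.7,0.1, -0.1,0.2,-0.1,4.4,2,-4.7,0.1, -0.1,0.2,-0.1,4.4,2,-4.7,0.1, -0.1,0.2,-0.1,4.4,2,-4.7,0.1]'
python3 -m handwheel '[-0.2,0.2,-0.1,4.4,2,-4.7,0.1, -0.2,0.1,-0.1,4.4,2,-4.7,0.1, -0.2,0.1,-0.2,4.4,2,-4.7,0.1, -0.2,0.1,-0.2,4.4,2,-4.7,0.1, -0.2,0.1,-0.2,4.4,2,-4.7,0.1]'
python3 - <<'E'
from plan import *
q=pour((-113,0,9),50,lift=80);pp(q);print(get_state()['qpos'])
im=snap('side','t4')
E
```

```text
time_s: 4.3
ee_pos: [569.4, 40.7, 220.9]
orientation: [[0.008, 0.186, -0.982], [0.431, -0.887, -0.164], [-0.902, -0.423, -0.088]]
ft_force: [0.0, 0.1, 0.5]
opening: 38.6
time_s: 4.8
ee_pos: [577.0, 29.5, 226.1]
orientation: [[0.179, -0.161, -0.971], [0.743, -0.624, 0.241], [-0.644, -0.765, 0.008]]
ft_force: [-0.6, 0.2, -0.5]
opening: 38.5
err mm [-0.3 -8.8  0.2] deg [1.  0.5 0.1]
[ 36.55758262  26.840309   -27.70377496 109.7523693  -48.03142375
  55.38506629 -60.91802902]
```

View pics/side_t4.png

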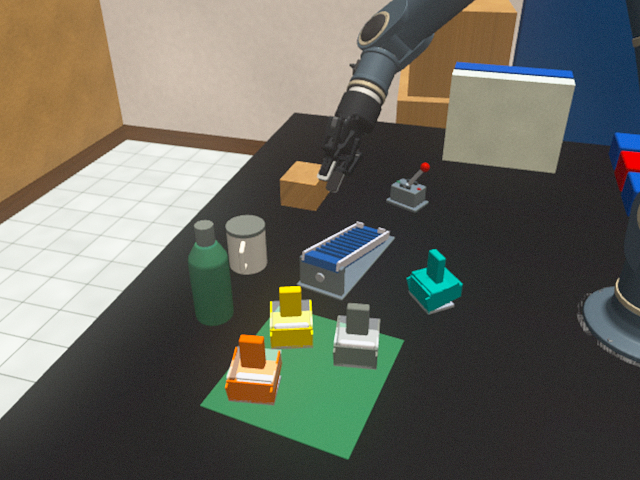

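```bash
python3 - <<'E'
from plan import *
plan([591.8,203.2,160],Rdown(-70.2),10,.1)
E
```

```text
1.75,-0.64,0.27, -3.2,-1.4,4.9, 0.1,  
1.69,-0.80,0.19, -3.2,-1.4,4.9, 0.1,  
1.62,-0.95,0.10, -3.2,-1.4,4.9, 0.1,  
1.54,-1.08,-0.00, -3.2,-1.4,4.9, 0.1,  
1.44,-1.21,-0.10, -3.2,-1.4,4.9, 0.1
---
1.33,-1.32,-0.21, -3.2,-1.4,4.9, 0.1,  
1.21,-1.41,-0.31, -3.2,-1.4,4.9, 0.1,  
1.08,-1.49,-0.42, -3.2,-1.4,4.9, 0.1,  
0.93,-1.54,-0.53, -3.2,-1.4,4.9, 0.1,  
0.79,-1.58,-0.64, -3.2,-1.4,4.9, 0.1
---
```

```bash
python3 -m handwheel '[1.8,-0.6,0.3,-3.2,-1.4,4.9,0.1, 1.7,-0.8,0.2,-3.2,-1.4,4.9,0.1, 1.6,-1,0.1,-3.2,-1.4,4.9,0.1, 1.5,-1.1,0,-3.2,-1.4,4.9,0.1, 1.4,-1.2,-0.1,-3.2,-1.4,4.9,0.1]'
python3 -m handwheel '[1.3,-1.3,-0.2,-3.2,-1.4,4.9,0.1, 1.2,-1.4,-0.3,-3.2,-1.4,4.9,0.1, 1.1,-1.5,-0.4,-3.2,-1.4,4.9,0.1, 0.9,-1.5,-0.5,-3.2,-1.4,4.9,0.1, 0.8,-1.6,-0.6,-3.2,-1.4,4.9,0.1]'
python3 - <<'E'
from plan import *
plan([591.8,203.2,81],Rdown(-70.2),5,.1)
im=snap('side','t5');crop(im,200,200,220,190,3.6,"pics/t5c.png")
E
```

```text
time_s: 5.35
ee_pos: [584.2, 119.2, 194.9]
orientation: [[0.036, 0.081, -0.996], [0.413, -0.909, -0.059], [-0.91, -0.41, -0.066]]
ft_force: [1.0, -0.8, 0.4]
opening: 38.5
time_s: 5.85
ee_pos: [590.9, 206.9, 162.8]
orientation: [[0.009, 0.348, -0.938], [-0.016, -0.937, -0.348], [-1.0, 0.018, -0.003]]
ft_force: [-0.2, -0.5, -0.8]
opening: 38.5
1.64,0.05,0.01, 0.1,-0.0,-0.2, 0.1,  
1.64,0.05,0.01, 0.1,-0.0,-0.2, 0.1,  
1.64,0.06,0.01, 0.1,-0.0,-0.2, 0.1,  
1.64,0.06,0.01, 0.1,-0.0,-0.2, 0.1,  
1.64,0.07,0.01, 0.1,-0.0,-0.2, 0.1
---
```

View pics/t5c.png

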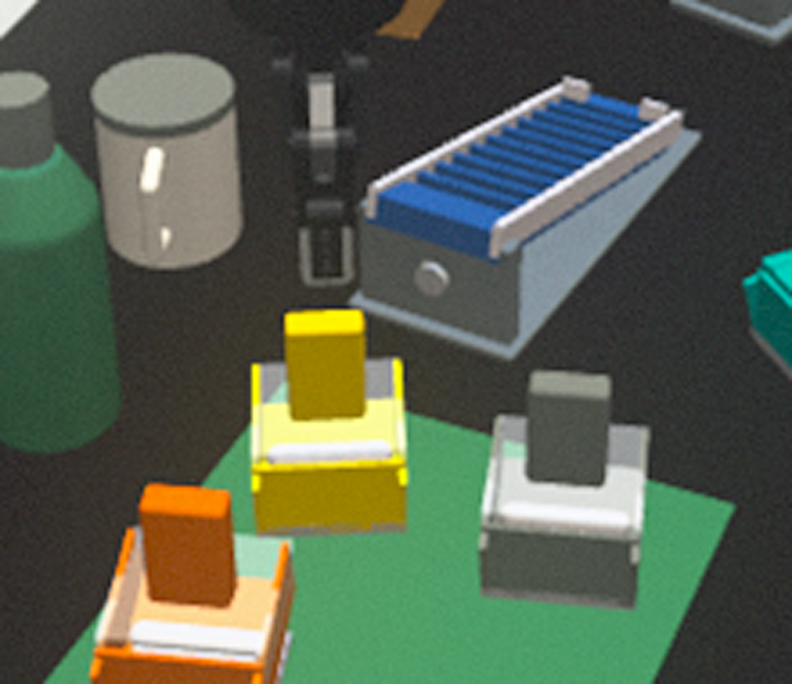

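Aligned laterally with the yellow handle. Open a bit more and descend.

```bash
python3 -m handwheel '[0,0.3,0,0,0,-1,-0.1, 1.6,0,0,0,0,0,-0.1, 1.6,0,0,0,0,0,-0.1, 1.6,0,0,0,0,0,-0.1, 1.6,0,0,0,0,0,-0.1]'
python3 -m handwheel '[1.6,0,0,0,0,0,-0.1, 0,0,0,0,0,0,-0.1]'
python3 - <<'E'
from plan import *
plan([591.8,203.2,81],Rdown(-70.2),1,1)
im=snap('side','t6');crop(im,230,240,120,120,5,"pics/t6c.png")
E
```

```text
time_s: 6.4
ee_pos: [591.6, 202.6, 98.0]
orientation: [[0.001, 0.343, -0.939], [0.005, -0.939, -0.343], [-1.0, -0.004, -0.003]]
ft_force: [0.3, -0.4, 0.3]
opening: 47.2
time_s: 6.6
ee_pos: [589.7, 202.9, 80.2]
orientation: [[-0.004, 0.345, -0.939], [0.004, -0.939, -0.345], [-1.0, -0.005, 0.002]]
ft_force: [0.2, -0.4, 0.4]
opening: 47.2
-0.08,0.05,-0.21, 0.4,0.1,0.3, 1,
```

View pics/t6c.png

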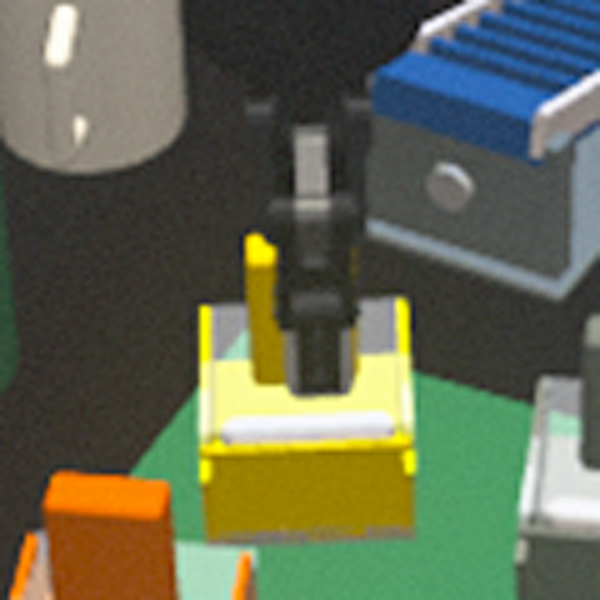

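```bash
python3 -m handwheel '[0,0,-0.4,0,0,0,-0.1, 0,0,0,0,0,0,1, 0,0,0,0,0,0,1, 0,0,0,0,0,0,1, 0,0,0,0,0,0,1]' 90
python3 -m handwheel '[0,0,0,0,0,0,1, -0.5,0,0,0,0,0,1, -1,0,0,0,0,0,1, -1.5,0,0,0,0,0,1, -1.5,0,0,0,0,0,1]'
python3 - <<'E'
from plan import *
im=snap('side','t7');crop(im,200,200,220,190,3.6,"pics/t7c.png")
print(get_state()['ft_force'])
E
```

```text
time_s: 7.15
ee_pos: [595.6, 205.6, 84.0]
orientation: [[0.003, 0.345, -0.939], [0.006, -0.939, -0.345], [-1.0, -0.005, -0.005]]
ft_force: [0.9, 0.7, 3.2]
opening: 14.8
time_s: 7.65
ee_pos: [594.7, 205.0, 129.1]
orientation: [[0.001, 0.345, -0.939], [0.005, -0.939, -0.345], [-1.0, -0.005, -0.002]]
ft_force: [0.1, 0.4, -3.9]
opening: 14.7
[ 0.61682832  0.18055538 -0.97756699]
```

View pics/t7c.png

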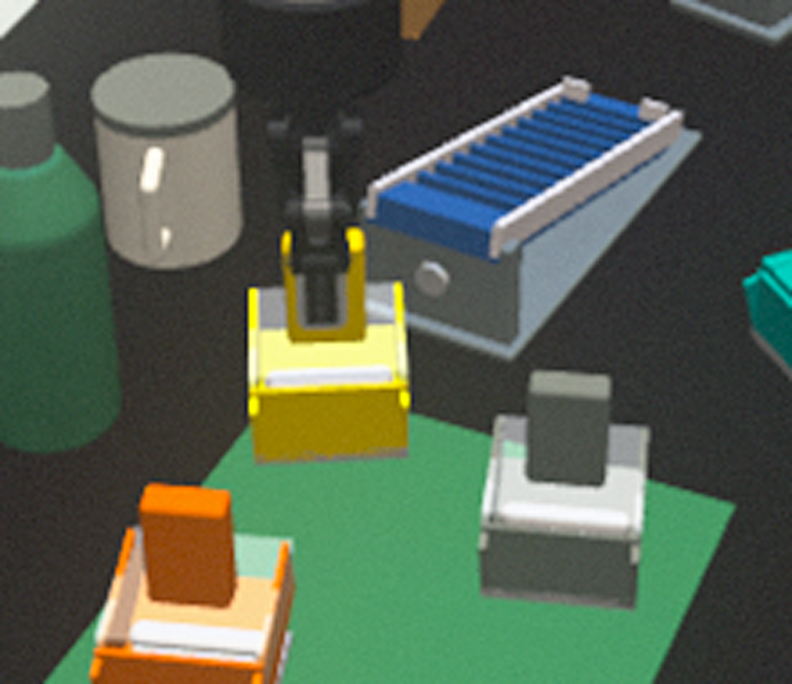

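```bash
python3 - <<'E'
from plan import *
q=pour((-121,0,8),12,lift=60,off=(0,0,-2));print(q[0])
plan(q[0],q[1],8,1)
E
```

```text
[588.64654684  87.46997816 205.71182507]
-0.93,1.35,0.59, 4.1,0.4,-1.4, 1,  
-0.97,1.37,0.49, 4.1,0.4,-1.4, 1,  
-1.00,1.37,0.39, 4.1,0.4,-1.4, 1,  
-1.04,1.37,0.28, 4.1,0.4,-1.4, 1,  
-1.07,1.36,0.17, 4.1,0.4,-1.4, 1
---
-1.11,1.34,0.07, 4.1,0.4,-1.4, 1,  
-1.14,1.32,-0.03, 4.1,0.4,-1.4, 1,  
-1.17,1.28,-0.14, 4.1,0.4,-1.4, 1,
```

```bash
python3 -m handwheel '[-1.2,0.8,0.4,2.5,0.2,-0.8,1, -1.2,1.4,0.5,4.1,0.4,-1.4,1, -1.2,1.4,0.4,4.1,0.4,-1.4,1, -1.1,1.4,0.3,4.1,0.4,-1.4,1, -1.1,1.4,0.2,4.1,0.4,-1.4,1]'
python3 -m handwheel '[-1,1.4,0,4.1,0.4,-1.4,1, -1,1.3,0,4.1,0.4,-1.4,1, -0.8,1.3,-0.1,4.1,0.4,-1.4,1, -0.3,0.7,-0.1,1.6,0.2,-0.6,1, 0,0,0,0,0,0,1]'
python3 - <<'E'
from plan import *
q=pour((-121,0,8),12,lift=60,off=(0,0,-2));pp(q)
plan(q[0]-[0,0,40],q[1],5,1)
im=snap('side','t8');crop(im,230,180,170,140,4.6,"pics/t8c.png")
im=snap('top','t8')
E
```

```text
time_s: 8.2
ee_pos: [591.1, 134.0, 183.6]
orientation: [[0.012, 0.017, -1.0], [0.121, -0.993, -0.016], [-0.993, -0.121, -0.014]]
ft_force: [0.1, -0.2, -4.3]
opening: 14.8
time_s: 8.7
ee_pos: [589.4, 82.1, 206.5]
orientation: [[0.045, -0.22, -0.975], [0.198, -0.954, 0.224], [-0.979, -0.203, 0.001]]
ft_force: [0.4, 0.2, -3.9]
opening: 15.2
err mm [ 0.7 -5.4  0.8] deg [ 0.  -0.   0.3]
0.82,0.07,0.04, -0.0,0.0,-0.1, 1,  
0.82,0.07,0.04, -0.0,0.0,-0.1, 1,  
0.82,0.07,0.04, -0.0,0.0,-0.1, 1,  
0.82,0.07,0.04, -0.0,0.0,-0.1, 1,  
0.82,0.07,0.04, -0.0,0.0,-0.1, 1
---
```

View pics/t8c.png

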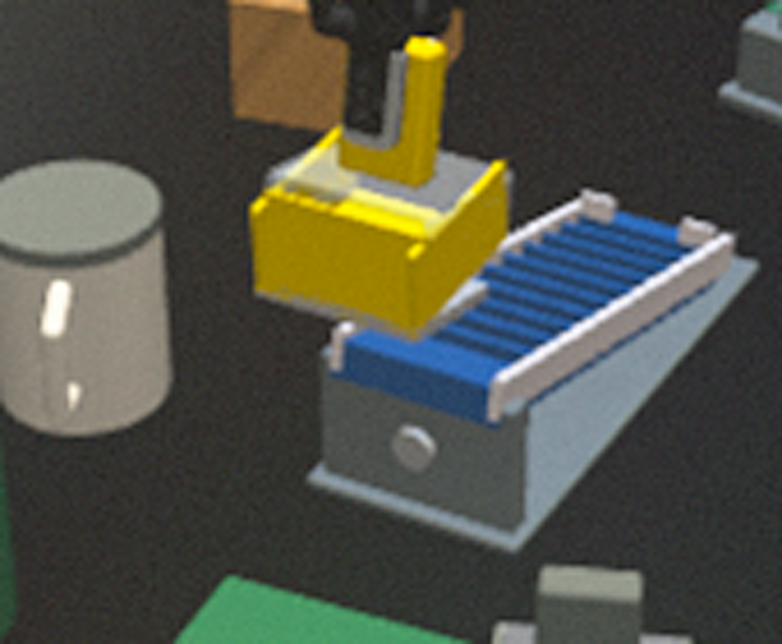

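View pics/top_t8.png

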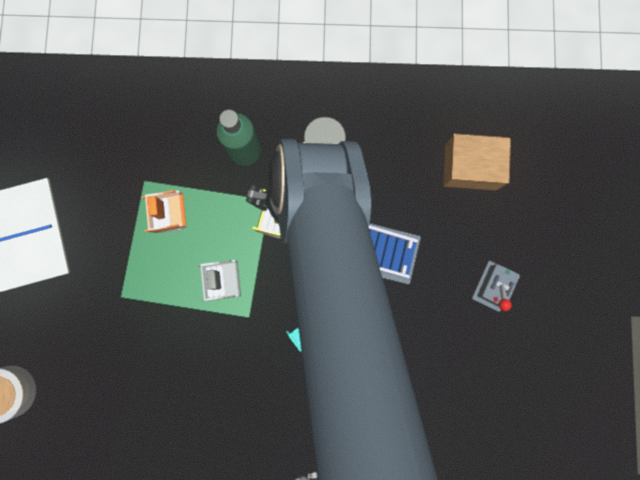

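```bash
cat > wf.py <<'E'
from plan import *
def wf(img,n,x0,y0,w,h,k,out,dz=0,dy=0,state=None):
    s=state or get_state();T=np.array(s['orientation']);S=np.column_stack([T[:,1],-T[:,2],-T[:,0]])
    g=np.array(s['ee_pos'])-T[:,0]*2
    c=cv2.resize(img[y0:y0+h,x0:x0+w],None,fx=k,fy=k,interpolation=cv2.INTER_CUBIC)
    pts=[[-28,35,-80],[-28,-35,-80],[-28,35,-31],[-28,-35,-31],[38,35,-56],[38,-35,-56],[38,35,-31],[38,-35,-31],[-8,18,23],[-8,-18,23],[8,18,23],[8,-18,23]]
    q=proj(n,[S@(np.array(p,float)+[0,dy,dz])+g for p in pts])
    for u in q:cv2.circle(c,(int((u[0]-x0+.5)*k),int((u[1]-y0+.5)*k)),3,(255,0,255),1)
    cv2.imwrite(out,c)
E
python3 -c "
from wf import *
wf(cv2.imread('pics/side_t8.png'),'side',270,170,120,100,6,'pics/t8w.png',dz=-2)"
```

```text
(no output)
```

View pics/t8w.png

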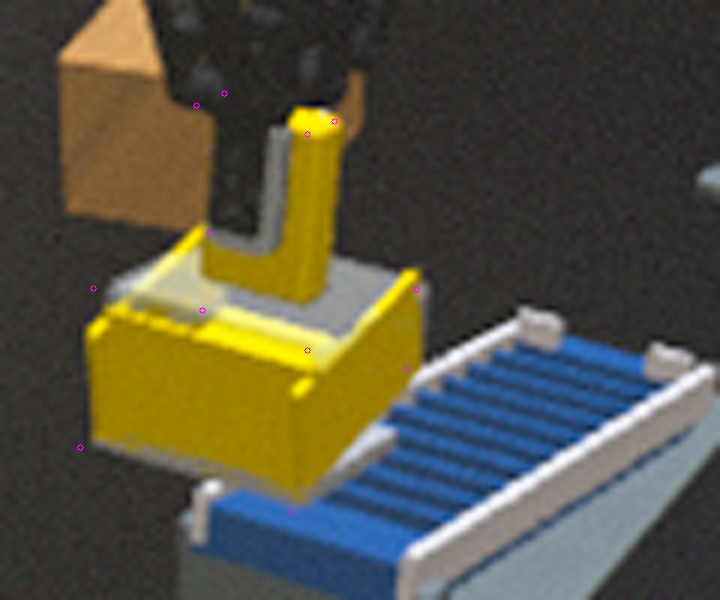

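```bash
python3 - <<'E'
from plan import *
q=pour((-122,0,8),12);pp(q)
plan(q[0],q[1],5,1)
def seq(seq,st):
    s=st
    for lx,lz,th,n in seq:
        q=pour((lx,0,lz),th);print("->",lx,th);plan(q[0],q[1],n,1,s);s={'ee_pos':q[0],'orientation':q[1]}
seq([(-117,8,20,5),(-114,8,30,5),(-112,8,45,5)],{'ee_pos':q[0],'orientation':q[1]})
E
```

```text
err mm [ 0.2 -3.6 62.1] deg [-0.2 -0.2  0.2]
1.23,0.19,0.02, 0.0,0.0,-0.0, 1,  
1.23,0.19,0.02, 0.0,0.0,-0.0, 1,  
1.23,0.19,0.02, 0.0,0.0,-0.0, 1,  
1.23,0.19,0.02, 0.0,0.0,-0.0, 1,  
1.23,0.19,0.02, 0.0,0.0,-0.0, 1
---
-> -117 20
-0.09,0.26,0.00, 0.0,-0.0,-1.6, 1,  
-0.10,0.25,-0.00, 0.0,0.0,-1.6, 1,  
-0.11,0.25,0.00, -0.0,0.0,-1.6, 1,  
-0.11,0.25,-0.00, 0.0,-0.0,-1.6, 1,  
-0.12,0.25,0.00, -0.0,0.0,-1.6, 1
---
-> -114 30
-0.12,0.26,0.00, -0.0,-0.0,-2.0, 1,  
-0.13,0.25,0.00, 0.0,-0.0,-2.0, 1,  
-0.14,0.25,0.00, -0.0,0.0,-2.0, 1,  
-0.15,0.24,0.00, -0.0,0.0,-2.0, 1,  
-0.16,0.24,0.00, 0.0,-0.0,-2.0, 1
---
-> -112 45
-0.17,0.34,0.00, -0.0,-0.0,-3.0, 1,  
-0.19,0.33,0.00, 0.0,0.0,-3.0, 1,  
-0.21,0.32,-0.00, -0.0,0.0,-3.0, 1,  
-0.22,0.31,0.00, 0.0,-0.0,-3.0, 1,  
-0.24,0.30,0.00, -0.0,0.0,-3.0, 1
---
```

```bash
python3 -m handwheel '[1,-0.1,0,0,0,0,1, 1.2,0.2,0,0,0,0,1, 1.2,0.2,0,0,0,0,1, 1,0.2,0,0,0,0,1, 0,0,0,0,0,0,1]'
python3 - <<'E'
from wf import *
q=pour((-122,0,8),12);pp(q)
plan(q[0],q[1],3,1)
im=snap('side','t9');wf(im,'side',270,170,120,100,6,'pics/t9w.png')
E
```

```text
time_s: 9.3
ee_pos: [588.8, 88.8, 159.4]
orientation: [[0.039, -0.217, -0.975], [0.199, -0.955, 0.22], [-0.979, -0.203, 0.006]]
ft_force: [-0.3, 0.2, -4.1]
opening: 15.1
err mm [-0.1 -0.1 15.4] deg [-0.1 -0.4  0.3]
0.50,0.10,-0.01, 0.0,0.1,-0.1, 1,  
0.50,0.10,-0.01, 0.0,0.1,-0.1, 1,  
0.50,0.10,-0.01, 0.0,0.1,-0.1, 1,
```

View pics/t9w.png

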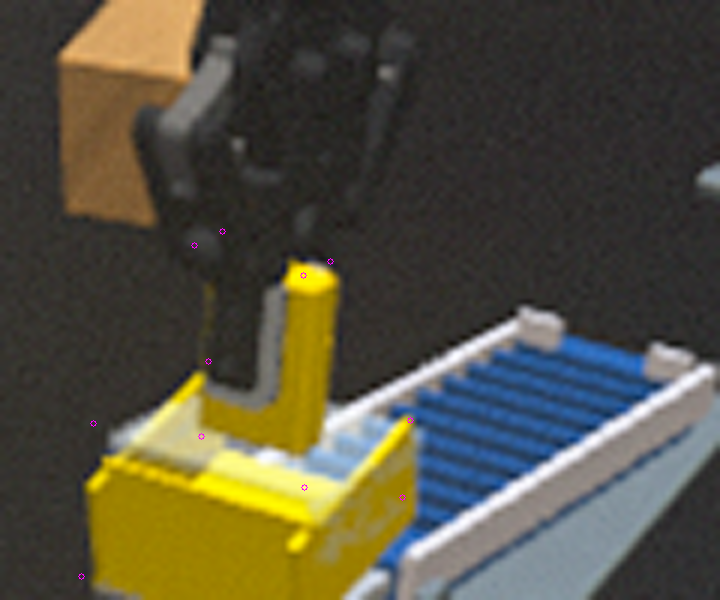

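```bash
python3 -m handwheel '[0.5,0.1,0,0,0,0,1, 0.5,0.1,0,0,0.1,-0.1,1, 0.5,0.1,0,0,0,0,1, 0,0,0,0,0.2,-0.2,1, 0,0,0,0,0,0,1]'
python3 - <<'E'
from wf import *
q=pour((-122,0,8),12);pp(q)
im=snap('side','t10');crop(im,270,170,120,100,6,'pics/t10w.png')
E
```

```text
time_s: 9.85
ee_pos: [590.3, 88.8, 146.7]
orientation: [[0.05, -0.216, -0.975], [0.203, -0.954, 0.222], [-0.978, -0.209, -0.004]]
ft_force: [-0.8, 0.1, -3.7]
opening: 15.1
err mm [ 1.3 -0.   2.7] deg [-0.1  0.2 -0.1]
```

View pics/t10w.png

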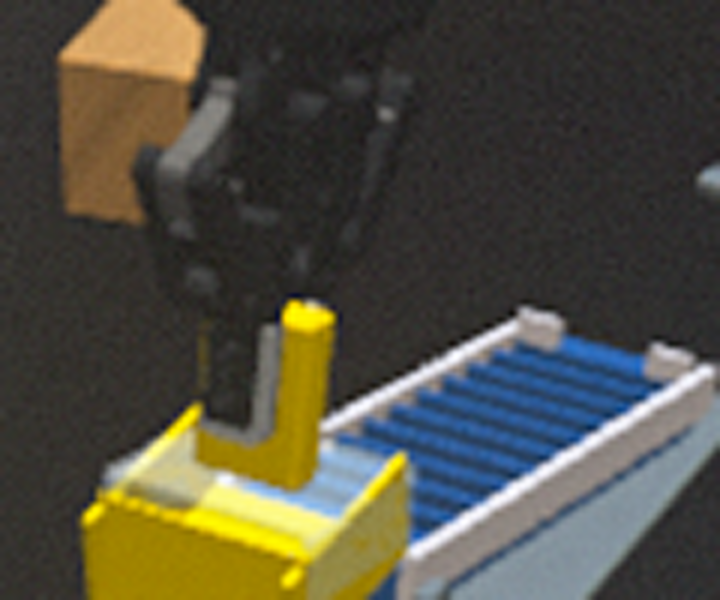

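```bash
python3 -m handwheel '[0.1,0.25,0.1,0,0,-1.6,1, 0,0.25,0,0,0,-1.6,1, 0,0.25,0,0,0,-1.6,1, -0.1,0.25,0,0,0,-1.6,1, -0.1,0.25,0,0,0,-1.6,1]'
python3 - <<'E'
from wf import *
q=pour((-117,0,8),20);pp(q)
im=snap('side','t11');crop(im,270,170,120,100,6,'pics/t11w.png')
E
```

```text
time_s: 10.4
ee_pos: [587.6, 79.7, 146.1]
orientation: [[0.082, -0.206, -0.975], [0.339, -0.914, 0.221], [-0.937, -0.348, -0.005]]
ft_force: [0.6, 6.2, -1.7]
opening: 15.4
err mm [1.6 4.  0.3] deg [-0.2  0.2 -0.4]
```

View pics/t11w.png

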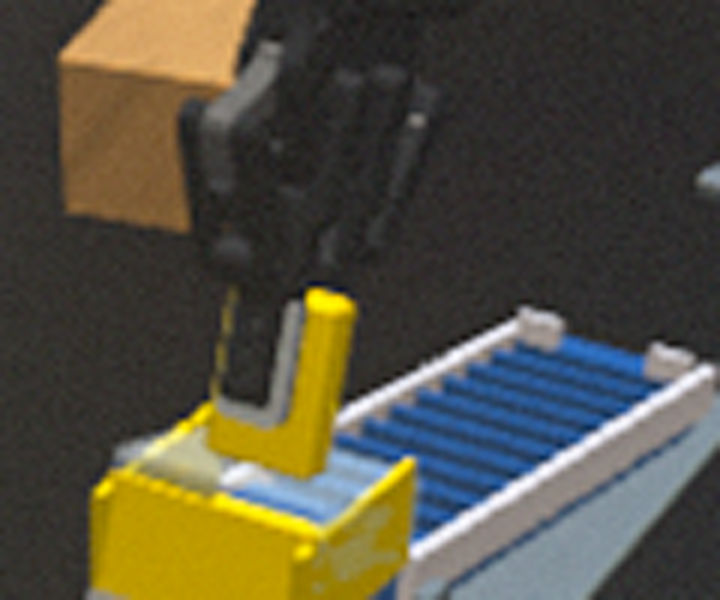

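```bash
python3 -m handwheel '[-0.2,-0.6,0,0,0,0,1, 0,0,0.1,0,0,0,1]'
python3 - <<'E'
from wf import *
for lx in(-119,):
  q=pour((lx,0,10),20);pp(q)
im=snap('side','t12');wf(im,'side',270,170,120,100,6,'pics/t12w.png')
print(get_state()['ft_force'])
E
```

```text
time_s: 10.65
ee_pos: [587.5, 82.6, 149.3]
orientation: [[0.081, -0.205, -0.975], [0.334, -0.916, 0.221], [-0.939, -0.344, -0.006]]
ft_force: [0.9, 0.4, -4.2]
opening: 15.1
err mm [1.3 5.6 1.1] deg [-0.3  0.3 -0.1]
[-0.46673669  0.0142881  -4.02720497]
```

View pics/t12w.png

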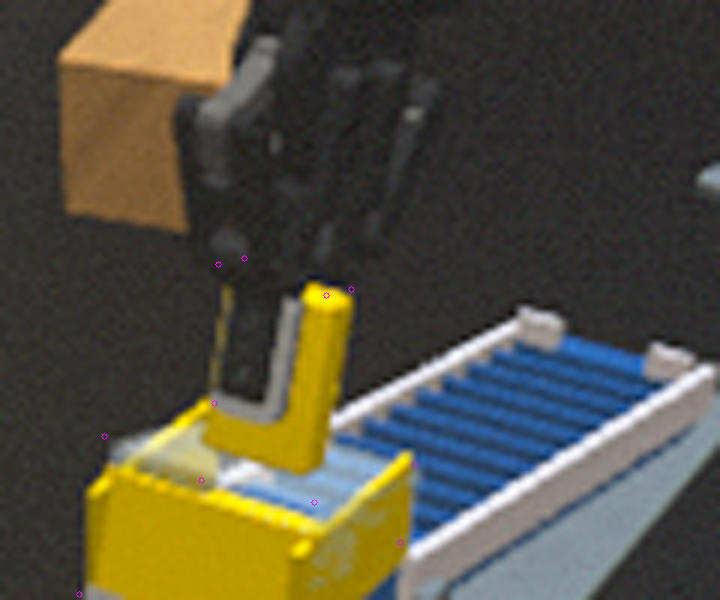

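```bash
cat >> plan.py <<'E'
def lipnow(verbose=1):
    s=get_state();T=np.array(s['orientation']);S=np.column_stack([T[:,1],-T[:,2],-T[:,0]]);g=np.array(s['ee_pos'])-T[:,0]*2
    f=lambda p:np.round(magR().T@(g+S@np.array(p,float)-[M[0],M[1],46]),1)
    rel=Ro.from_matrix(scoopR(np.degrees(M[2]),0).T@S).as_euler('ZYX',degrees=True)
    print("lip L/R",f([38,32,-56]),f([38,-32,-56]),"foot edge",f([32,0,-80]),"yaw,tilt,roll",np.round(rel,1),"F",np.round(s['ft_force'],1),"open",round(s['opening'],1))
E
python3 -c "
from plan import *
lipnow()
im=cv2.imread('pics/side_t12.png');crop(im,280,230,70,60,10,'pics/a.png')"
```

```text
lip L/R [-124.4   31.9    9.4] [-124.1  -32.1    9.2] foot edge [-132.7   -0.   -13.9] yaw,tilt,roll [ 0.3 20.1  0.3] F [-0.5  0.  -4. ] open 15.1
```

View pics/a.png

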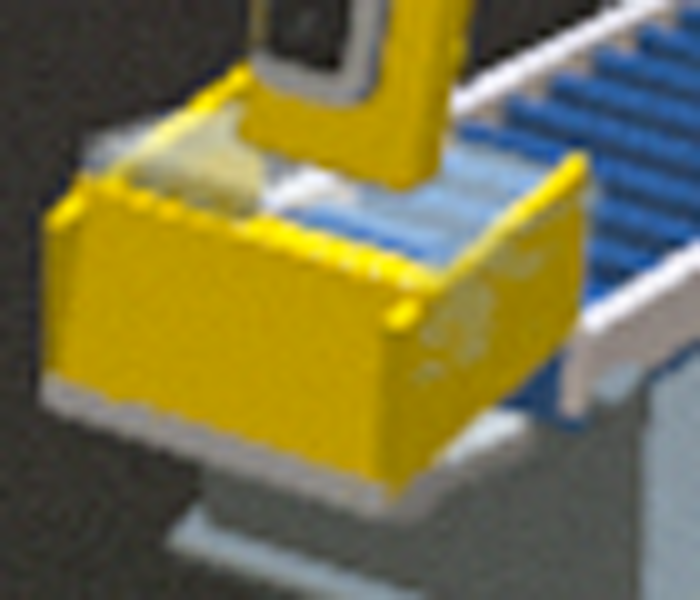

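```bash
python3 - <<'E'
from plan import *
q=pour((-117,0,8),24);plan(q[0],q[1],4,1)
E
```

```text
-0.05,0.28,-0.01, 0.1,-0.1,-1.0, 1,  
-0.05,0.28,-0.01, 0.1,-0.1,-1.0, 1,  
-0.06,0.28,-0.01, 0.1,-0.1,-1.0, 1,  
-0.06,0.28,-0.01, 0.1,-0.1,-1.0, 1,
```

```bash
python3 -m handwheel '[0,0.28,0,0,0,-1,1, 0,0.28,0,0,0,-1,1, -0.1,0.28,0,0,0,-1,1, -0.1,0.28,0,0,0,-1,1, 0,0,0,0,0,0,1]'
python3 - <<'E'
from plan import *
lipnow()
im=snap('side','t13');crop(im,270,180,120,100,6,'pics/a2.png');lipnow()
E
```

```text
time_s: 11.2
ee_pos: [585.1, 74.3, 147.5]
orientation: [[0.095, -0.202, -0.975], [0.404, -0.887, 0.223], [-0.91, -0.415, -0.003]]
ft_force: [2.3, 9.3, -1.1]
opening: 15.1
lip L/R [-120.7   31.7    7.7] [-120.6  -32.3    7.5] foot edge [-130.9   -0.3  -14.9] yaw,tilt,roll [ 0.1 24.5  0.2] F [ 2.3  9.3 -1.1] open 15.1
lip L/R [-120.8   31.7    7.7] [-120.7  -32.3    7.5] foot edge [-131.    -0.3  -14.9] yaw,tilt,roll [ 0.2 24.5  0.2] F [ 2.4  7.6 -2.1] open 15.1
```

View pics/a2.png

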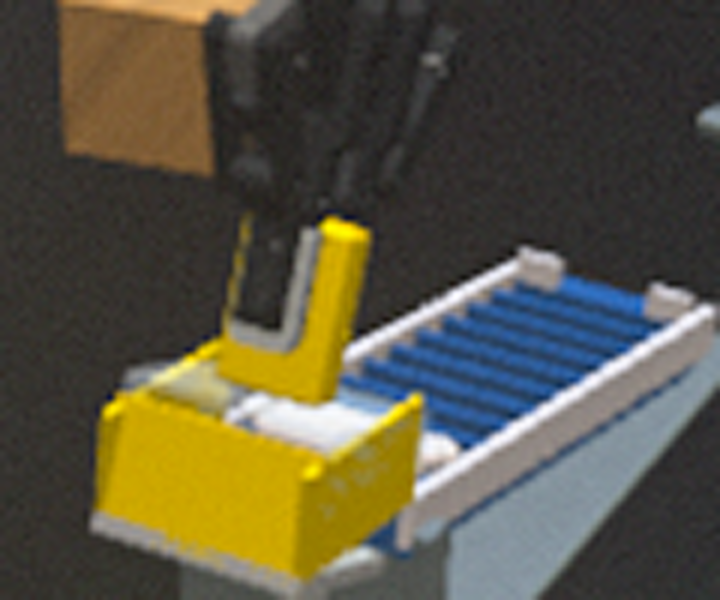

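```bash
python3 -m handwheel '[0,-0.4,0,0,0,0,1, -0.5,-0.2,0,0,0,0,1, 0,0,0,0,0,0,1]'
python3 - <<'E'
from plan import *
lipnow()
im=snap('side','t14');crop(im,270,180,120,100,6,'pics/a3.png')
q=pour((-115,0,13),28);plan(q[0],q[1],4,1)
E
```

```text
time_s: 11.55
ee_pos: [585.4, 73.0, 153.4]
orientation: [[0.095, -0.201, -0.975], [0.396, -0.891, 0.223], [-0.913, -0.407, -0.005]]
ft_force: [-0.1, -0.2, -2.9]
opening: 15.1
lip L/R [-120.5   32.5   14.1] [-120.4  -31.5   13.8] foot edge [-130.5    0.6   -8.7] yaw,tilt,roll [ 0.2 24.   0.3] F [-0.1 -0.2 -2.9] open 15.1
-0.07,0.23,0.00, 0.0,-0.1,-1.0, 1,  
-0.07,0.23,0.00, 0.0,-0.1,-1.0, 1,  
-0.08,0.23,0.00, 0.0,-0.1,-1.0, 1,  
-0.08,0.22,0.00, 0.0,-0.1,-1.0, 1,
```

View pics/a3.png

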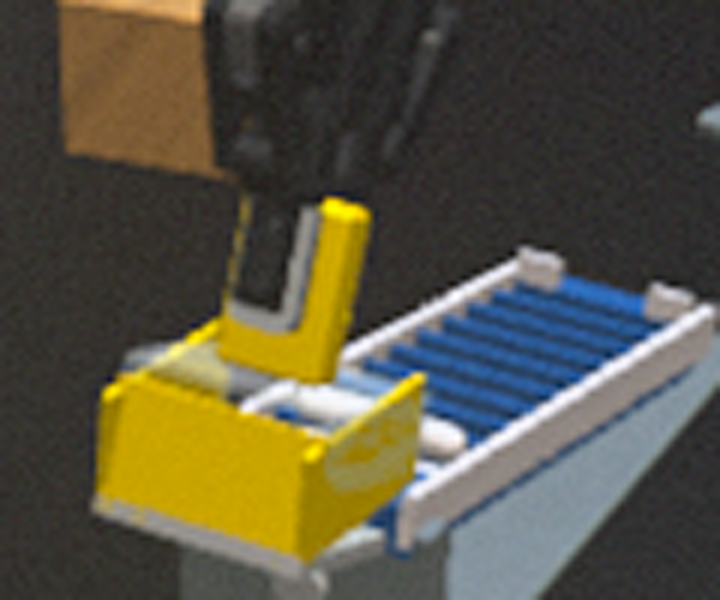

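```bash
python3 -m handwheel '[-0.1,0.15,0,0,0,-2,1, -0.1,0.15,0,0,0,-2,1, -0.1,0.15,0,0,0,-2,1, -0.1,0.2,0,0,0,-2,1, -0.1,0.2,0,0,0,-2,1]'
python3 - <<'E'
from plan import *
lipnow()
im=snap('side','t15');crop(im,270,180,120,100,6,'pics/a4.png')
q=pour((-116,0,14),45);plan(q[0],q[1],4,1)
E
```

```text
time_s: 12.1
ee_pos: [582.9, 63.4, 153.1]
orientation: [[0.129, -0.182, -0.975], [0.546, -0.808, 0.223], [-0.828, -0.56, -0.005]]
ft_force: [0.2, -0.3, -4.1]
opening: 14.6
lip L/R [-121.6   32.1   12.2] [-121.5  -31.9   11.9] foot edge [-135.4    0.2   -8.4] yaw,tilt,roll [ 0.2 34.1  0.3] F [ 0.2 -0.3 -4.1] open 14.6
-0.24,0.33,-0.00, 0.0,-0.1,-2.7, 1,  
-0.26,0.32,-0.00, 0.0,-0.1,-2.7, 1,  
-0.27,0.31,-0.00, 0.0,-0.1,-2.7, 1,  
-0.29,0.30,-0.00, 0.0,-0.1,-2.7, 1,
```

View pics/a4.png

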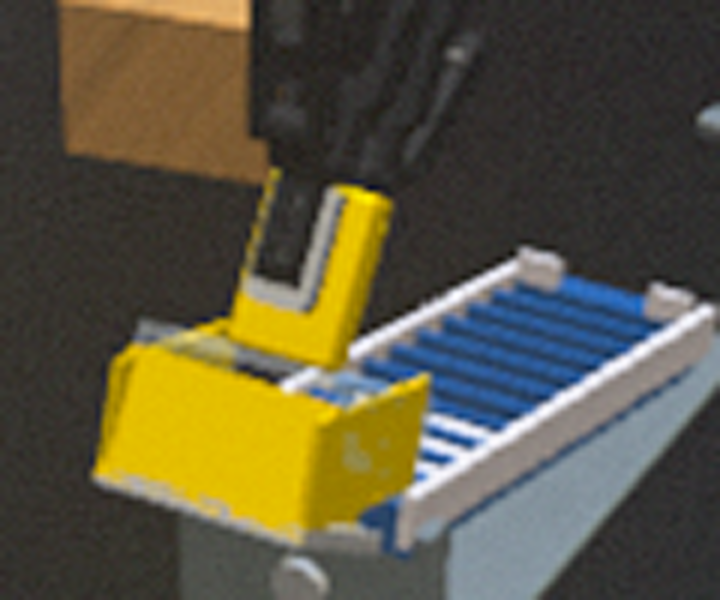

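```bash
python3 -m handwheel '[-0.3,0.3,0,0,0,-2.7,1, -0.3,0.3,0,0,0,-2.7,1, -0.3,0.3,0,0,0,-2.7,1, -0.1,0.1,0,0,0,-1,1, 0,0,0,0,0,0,1]'
python3 -m handwheel '[-1,-1,0,0,0,2,1, -2,-1.5,0,0,0,5,1, -2,-1.5,0,0,0,6,1, -1.5,-1.5,0,0,0,8,1, -1,-1,0,0,0,8,1]'
python3 - <<'E'
from plan import *
lipnow()
im=snap('side','t16');crop(im,270,180,120,100,6,'pics/a5.png')
print(get_state()['ee_pos'])
plan([594.5,204,160],Rdown(-80),10,1)
E
```

```text
time_s: 12.65
ee_pos: [579.8, 49.6, 154.6]
orientation: [[0.155, -0.161, -0.975], [0.665, -0.712, 0.224], [-0.73, -0.683, -0.003]]
ft_force: [0.1, -0.8, -3.5]
opening: 15.2
time_s: 13.15
ee_pos: [582.1, 61.3, 256.4]
orientation: [[0.062, -0.214, -0.975], [0.232, -0.947, 0.223], [-0.971, -0.24, -0.009]]
ft_force: [0.1, 0.9, -4.5]
opening: 15.0
lip L/R [-123.5   32.1  122.9] [-123.3  -31.9  122.3] foot edge [-129.4    0.2   98.6] yaw,tilt,roll [ 0.2 13.9  0.5] F [ 0.1  0.9 -4.5] open 15.0
[583.7477545   70.26184415 260.23643273]
1.29,-1.05,0.19, -2.2,-0.4,1.4, 1,  
1.27,-1.09,0.14, -2.2,-0.4,1.4, 1,  
1.24,-1.12,0.09, -2.2,-0.4,1.4, 1,  
1.21,-1.15,0.04, -2.2,-0.4,1.4, 1,  
1.19,-1.18,-0.01, -2.2,-0.4,1.4, 1
---
1.16,-1.21,-0.06, -2.2,-0.4,1.4, 1,  
1.13,-1.23,-0.12, -2.2,-0.4,1.4, 1,  
1.10,-1.25,-0.17, -2.2,-0.4,1.4, 1,  
1.07,-1.27,-0.23, -2.2,-0.4,1.4, 1,  
1.04,-1.29,-0.28, -2.2,-0.4,1.4, 1
---
```

View pics/a5.png

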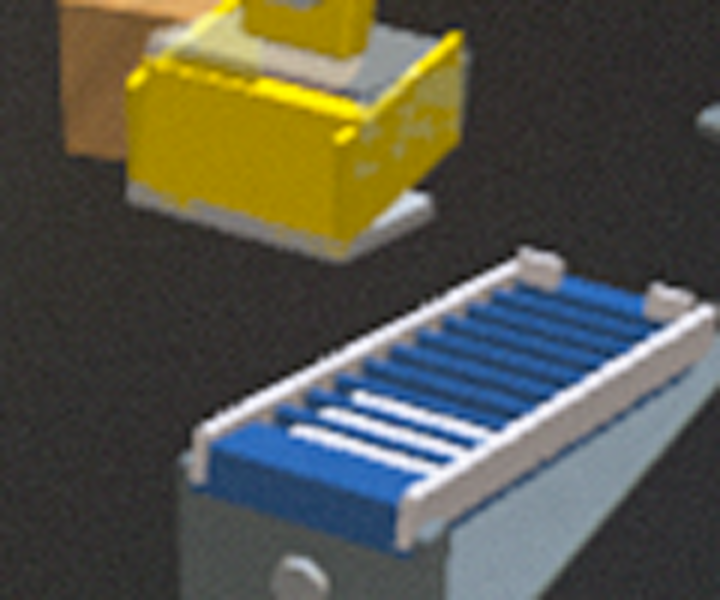

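```bash
python3 -m handwheel '[0.8,-1,0.2,-2.2,-0.4,1.4,1, 1.3,-1.1,0.1,-2.2,-0.4,1.4,1, 1.2,-1.1,0.1,-2.2,-0.4,1.4,1, 1.2,-1.2,0,-2.2,-0.4,1.4,1, 1.2,-1.2,0,-2.2,-0.4,1.4,1]'
python3 -m handwheel '[1.2,-1.2,0,-2.2,-0.4,1.4,1, 1.2,-1.2,-0.1,-2.2,-0.4,1.4,1, 1.1,-1.3,-0.2,-2.2,-0.4,1.4,1, 1.1,-1.3,-0.2,-2.2,-0.4,1.4,1, 0.7,-1.3,-0.3,-2.2,-0.4,1.4,1]'
python3 - <<'E'
from plan import *
plan([594,206,92],Rdown(-80),5,1)
im=snap('side','t17')
E
```

```text
time_s: 13.7
ee_pos: [586.6, 128.4, 207.4]
orientation: [[0.007, -0.025, -1.0], [0.125, -0.992, 0.026], [-0.992, -0.125, -0.004]]
ft_force: [0.1, -0.1, -3.9]
opening: 14.9
time_s: 14.2
ee_pos: [590.5, 195.7, 158.6]
orientation: [[-0.021, 0.167, -0.986], [0.0, -0.986, -0.167], [-1.0, -0.004, 0.021]]
ft_force: [0.6, -0.1, -3.1]
opening: 14.9
1.33,-0.19,-0.13, -0.1,0.2,0.0, 1,  
1.33,-0.19,-0.12, -0.1,0.2,0.0, 1,  
1.33,-0.19,-0.12, -0.1,0.2,0.0, 1,  
1.33,-0.19,-0.11, -0.1,0.2,0.0, 1,  
1.33,-0.19,-0.11, -0.1,0.2,0.0, 1
---
```

View pics/side_t17.png

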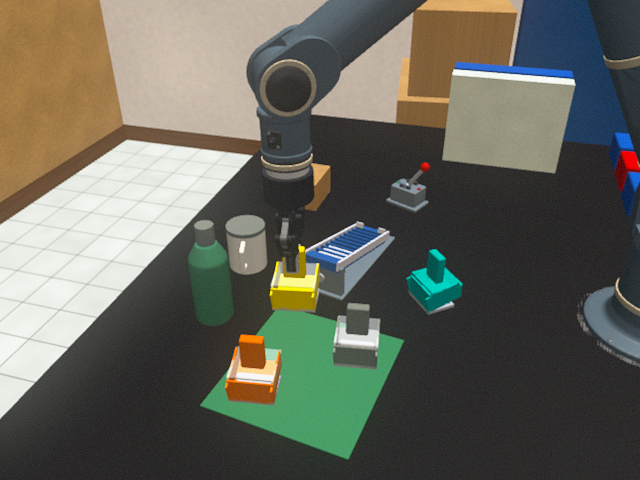

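```bash
python3 -m handwheel '[1.3,-0.2,-0.1,0,0.2,0,1, 1.3,-0.2,-0.1,0,0.2,0,1, 1.3,-0.2,-0.1,0,0.2,0,1, 1.3,-0.2,-0.1,0,0.2,0,1, 1.3,-0.2,-0.1,0,0.2,0,1]'
python3 -m handwheel '[0.3,0,0,0,0.2,0,1, 0.3,0,0,0,0,0,1, 0.2,0,0,0,0,0,1, 0,0,0,0,0,0,1]'
python3 -c "
from plan import *
print(np.degrees(np.arcsin(get_state()['orientation'][2])))"
```

```text
time_s: 14.75
ee_pos: [594.4, 204.4, 93.5]
orientation: [[-0.001, 0.163, -0.987], [0.003, -0.987, -0.163], [-1.0, -0.003, 0.001]]
ft_force: [-0.1, -0.1, -3.7]
opening: 15.3
time_s: 15.15
ee_pos: [594.8, 205.1, 87.0]
orientation: [[0.003, 0.164, -0.986], [0.004, -0.986, -0.164], [-1.0, -0.003, -0.004]]
ft_force: [-0.8, 0.0, -1.9]
opening: 15.0
[-89.72038933  -0.17030485  -0.22176134]
```

```bash
python3 -m handwheel '[0.2,0,0,0,0,0,1, 0.1,0,0,0,0,0,1, 0,0,0,0,0,0,1]'
python3 -c "
from plan import *
im=snap('side','t18');crop(im,220,200,180,150,4,'pics/a6.png')"
```

```text
time_s: 15.45
ee_pos: [594.7, 205.1, 84.0]
orientation: [[0.003, 0.164, -0.986], [0.004, -0.986, -0.164], [-1.0, -0.003, -0.004]]
ft_force: [0.3, 0.4, -2.7]
opening: 15.0
```

View pics/a6.png

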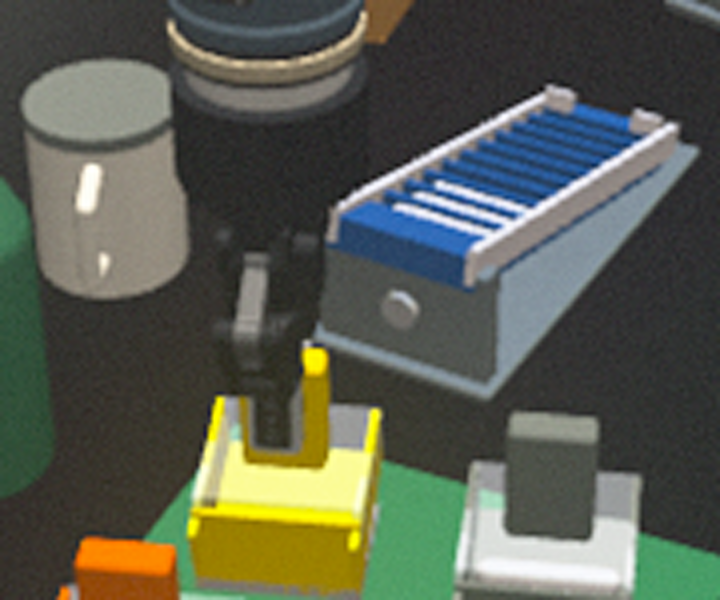

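Scoop is empty, and about 0–1 mm off the mat. Lower a hair more until the force lifts, then release.

```bash
python3 -m handwheel '[0.1,0,0,0,0,0,1, 0.1,0,0,0,0,0,1, 0,0,0,0,0,0,1]'

```

```text
time_s: 15.8
ee_pos: [594.8, 205.1, 84.0]
orientation: [[0.004, 0.164, -0.986], [0.003, -0.986, -0.164], [-1.0, -0.002, -0.004]]
ft_force: [-4.2, -2.4, 10.8]
opening: 14.8
```

```bash
python3 -m handwheel '[-0.1,0,0,0,0,0,0.3, 0,0,0,0,0,0,-0.1, 0,0,0,0,0,0,-0.1, -2,0,0,0,0,0,-0.1, -3,0,0,0,0,0,-0.1]'
python3 -m handwheel '[-3,0,0,0,0,0,-0.1, -2,-1,2,0,0,0,-0.1, 0,-2,3.5,0,0,0,-0.1, 0,-2,3.5,0,0,0,-0.1, 0,0,0,0,0,0,-0.1]'
python3 - <<'E'
from plan import *
im=snap('side','t19');crop(im,200,220,220,190,3.6,'pics/a7.png')
im=snap('top','t19');crop(im,120,170,200,150,4,'pics/a8.png');print(get_state()['ee_pos'])
E
```

```text
time_s: 16.3
ee_pos: [593.1, 204.4, 131.2]
orientation: [[-0.002, 0.165, -0.986], [0.002, -0.986, -0.165], [-1.0, -0.002, 0.001]]
ft_force: [0.8, -0.8, -0.4]
opening: 47.0
time_s: 16.8
ee_pos: [491.9, 242.3, 182.8]
orientation: [[-0.0, 0.172, -0.985], [0.004, -0.985, -0.172], [-1.0, -0.004, -0.001]]
ft_force: [0.6, 0.0, -0.9]
opening: 47.0
[496.83475807 239.80999971 182.88755277]
```

View pics/a7.png

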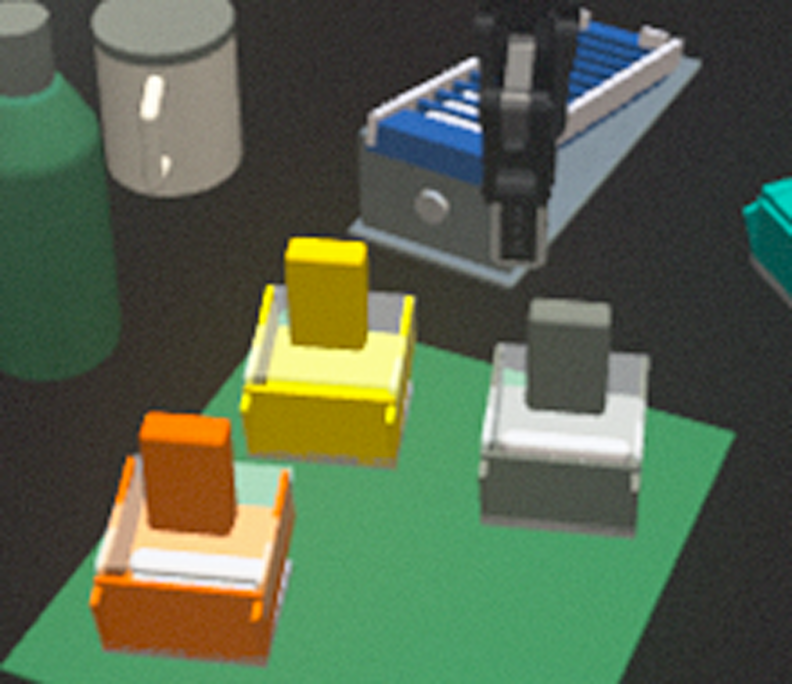

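View pics/a8.png

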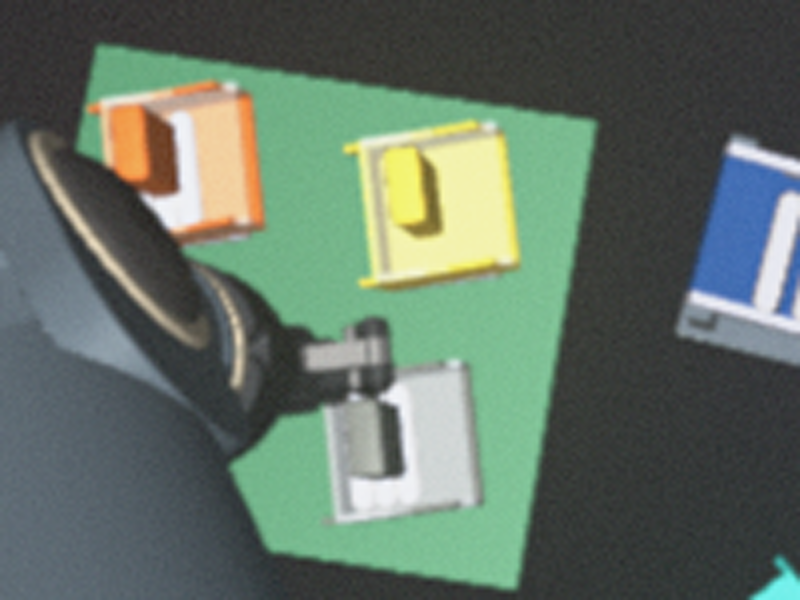

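```bash
python3 - <<'E'
from plan import *
plan([477.5,218,84],Rdown(-80.5),5,-.1)
E
```

```text
1.97,0.37,0.46, 0.0,-0.0,0.0, -0.1,  
1.98,0.37,0.46, 0.0,-0.0,0.0, -0.1,  
1.98,0.37,0.46, 0.0,-0.0,0.0, -0.1,  
1.98,0.37,0.46, 0.0,-0.0,0.0, -0.1,  
1.98,0.37,0.46, 0.0,-0.0,0.0, -0.1
---
```

```bash
python3 -m handwheel '[0,1,1.2,0,0,0,-0.1, 0,0.8,1.1,0,0,0,-0.1, 2,0,0,0,0,0,-0.1, 2,0,0,0,0,0,-0.1, 0,0,0,0,0,0,-0.1]'
python3 - <<'E'
from plan import *
plan([477.5,218,84],Rdown(-80.5),4,-.1)
im=snap('side','t20');crop(im,290,230,120,120,5,'pics/a9.png')
E
```

```text
time_s: 17.4
ee_pos: [476.7, 216.0, 140.2]
orientation: [[-0.002, 0.163, -0.987], [0.001, -0.987, -0.163], [-1.0, -0.001, 0.002]]
ft_force: [-0.5, -0.4, -0.0]
opening: 47.1
1.41,-0.05,-0.03, -0.0,0.0,0.0, -0.1,  
1.41,-0.05,-0.03, -0.0,0.0,0.0, -0.1,  
1.41,-0.05,-0.03, -0.0,0.0,0.0, -0.1,  
1.41,-0.05,-0.03, -0.0,0.0,0.0, -0.1,
```

View pics/a9.png

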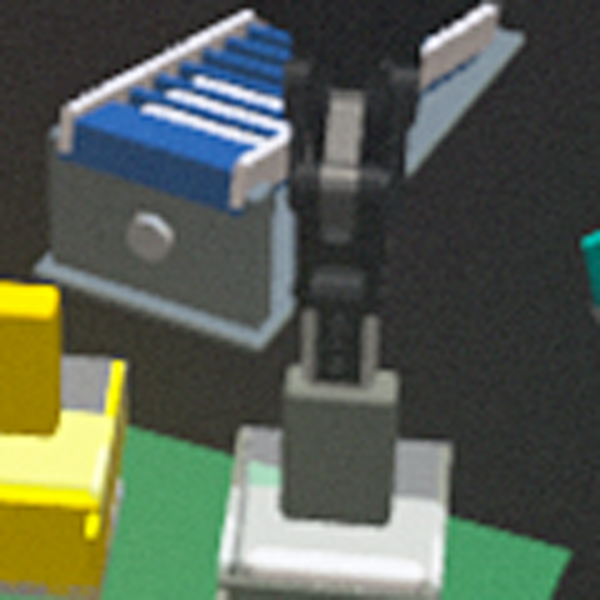

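```bash
python3 -m handwheel '[1.4,0,0,0,0,0,-0.1, 1.4,0,0,0,0,0,-0.1, 1.4,0,0,0,0,0,-0.1, 1.4,-0.1,0,0,0,0,-0.1, 0,0,0,0,0,0,-0.1]'
python3 -m handwheel '[0,0,0,0,0,0,1, 0,0,0,0,0,0,1, 0,0,0,0,0,0,1, 0,0,0,0,0,0,1, 0,0,0,0,0,0,1]' 90
python3 -m handwheel '[-1,0,0,0,0,0,1, -2,0,0,0,0,0,1, -2,0,0,0,0,0,1, -2,0,0,0,0,0,1, -1,0,0,0,0,0,1]'
python3 - <<'E'
from plan import *
q=pour((-124,0,13),12,lift=50);print(q[0]);plan(q[0],q[1],10,1)
im=snap('side','t21');crop(im,290,210,120,120,5,'pics/a10.png')
E
```

```text
time_s: 17.95
ee_pos: [476.1, 218.5, 84.1]
orientation: [[-0.001, 0.165, -0.986], [0.002, -0.986, -0.165], [-1.0, -0.002, 0.001]]
ft_force: [0.0, -0.1, -0.1]
opening: 46.8
time_s: 18.45
ee_pos: [477.6, 219.0, 86.7]
orientation: [[0.003, 0.164, -0.986], [0.003, -0.986, -0.164], [-1.0, -0.003, -0.003]]
ft_force: [-0.4, -0.8, -1.5]
opening: 15.1
time_s: 18.95
ee_pos: [478.0, 219.3, 168.6]
orientation: [[0.006, 0.165, -0.986], [0.005, -0.986, -0.165], [-1.0, -0.004, -0.006]]
ft_force: [0.3, 1.1, -3.1]
opening: 14.8
[589.11981984  89.53350177 199.33277419]
-0.31,1.46,-0.88, 2.2,0.2,-1.2, 1,  
-0.33,1.42,-0.94, 2.2,0.2,-1.2, 1,  
-0.36,1.37,-1.00, 2.2,0.2,-1.2, 1,  
-0.38,1.33,-1.05, 2.2,0.2,-1.2, 1,  
-0.40,1.28,-1.10, 2.2,0.2,-1.2, 1
---
-0.42,1.23,-1.15, 2.2,0.2,-1.2, 1,  
-0.44,1.17,-1.20, 2.2,0.2,-1.2, 1,  
-0.46,1.11,-1.25, 2.2,0.2,-1.2, 1,  
-0.48,1.05,-1.29, 2.2,0.2,-1.2, 1,  
-0.50,0.99,-1.33, 2.2,0.2,-1.2, 1
---
```

View pics/a10.png

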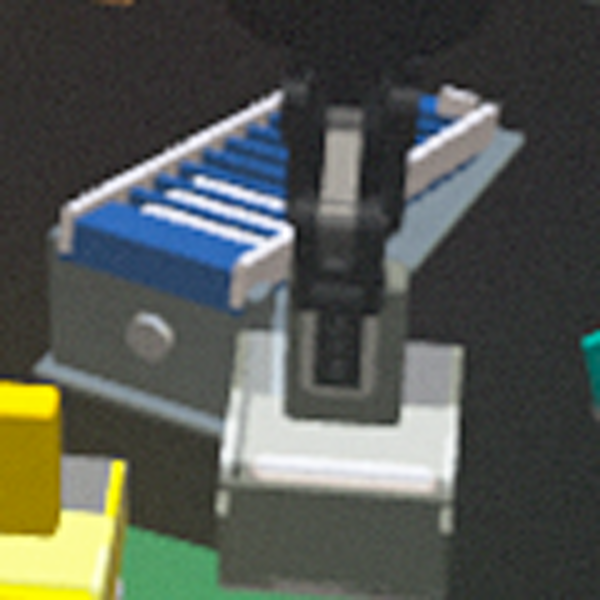

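```bash
python3 - <<'E'
from plan import *
off=(0,-2,-5.5)
q=pour((-123,0,9),12,lift=50,off=off);print(q[0]);plan(q[0],q[1],10,1)
E
```

```text
[590.81299284  87.96928892 200.58948119]
-0.31,1.48,-0.89, 2.2,0.2,-1.2, 1,  
-0.34,1.44,-0.95, 2.2,0.2,-1.2, 1,  
-0.36,1.39,-1.01, 2.2,0.2,-1.2, 1,  
-0.39,1.35,-1.06, 2.2,0.2,-1.2, 1,  
-0.41,1.29,-1.12, 2.2,0.2,-1.2, 1
---
-0.43,1.24,-1.17, 2.2,0.2,-1.2, 1,  
-0.45,1.19,-1.22, 2.2,0.2,-1.2, 1,  
-0.47,1.13,-1.26, 2.2,0.2,-1.2, 1,  
-0.49,1.07,-1.31, 2.2,0.2,-1.2, 1,  
-0.50,1.01,-1.35, 2.2,0.2,-1.2, 1
---
```

```bash
python3 -m handwheel '[-0.8,0.8,-0.5,1.2,0.1,-0.6,1, -0.6,1.5,-0.9,2.2,0.2,-1.2,1, -0.5,1.4,-1,2.2,0.2,-1.2,1, -0.4,1.4,-1,2.2,0.2,-1.2,1, -0.4,1.3,-1.1,2.2,0.2,-1.2,1]'
python3 -m handwheel '[-0.4,1.3,-1.1,2.2,0.2,-1.2,1, -0.3,1.2,-1.2,2.2,0.2,-1.2,1, -0.3,1.2,-1.2,2.2,0.2,-1.2,1, -0.3,1.1,-1.3,2.2,0.2,-1.2,1, -0.3,1.1,-1.3,2.2,0.2,-1.2,1]'
python3 -m handwheel '[-0.2,0.8,-1.2,1,0.2,-0.6,1, -0.2,0.5,-0.7,0.5,0,-0.3,1, 0,0,0,0,0,0,1]'
python3 - <<'E'
from plan import *
lipnow()
off=(0,-2,-5.5)
q=pour((-123,0,9),12,lift=0,off=off);plan(q[0],q[1],5,1)
E
```

```text
time_s: 19.5
ee_pos: [528.5, 156.7, 190.6]
orientation: [[0.01, -0.012, -1.0], [0.098, -0.995, 0.013], [-0.995, -0.098, -0.008]]
ft_force: [-0.3, -0.3, -3.7]
opening: 15.2
time_s: 20.0
ee_pos: [584.3, 91.3, 198.8]
orientation: [[0.039, -0.2, -0.979], [0.2, -0.958, 0.204], [-0.979, -0.204, 0.003]]
ft_force: [0.2, 0.5, -4.5]
opening: 15.3
time_s: 20.3
ee_pos: [600.5, 74.0, 200.4]
orientation: [[0.047, -0.224, -0.973], [0.213, -0.95, 0.229], [-0.976, -0.218, 0.003]]
ft_force: [-0.4, -0.5, -4.4]
opening: 14.8
lip L/R [-124.5   46.3   65.1] [-124.9  -17.7   65.2] foot edge [-130.1   14.2   41. ] yaw,tilt,roll [-0.4 12.6 -0.2] F [-0.4 -0.5 -4.4] open 14.8
1.02,-0.00,0.25, -0.1,0.0,0.1, 1,  
1.02,-0.01,0.25, -0.1,0.0,0.1, 1,  
1.02,-0.01,0.25, -0.1,0.0,0.1, 1,  
1.02,-0.01,0.25, -0.1,0.0,0.1, 1,  
1.02,-0.01,0.25, -0.1,0.0,0.1, 1
---
```

```bash
python3 -m handwheel '[0,0,0.6,0,0,0,1, 0.5,0,0.65,0,0,0,1, 1,0,0,0,0,0,1, 1,0,0,0,0,0,1, 0,0,0,0,0,0,1]'
python3 - <<'E'
from wf import *
lipnow()
off=(0,-2,-5.5)
q=pour((-123,0,9),12,lift=0,off=off);pp(q);plan(q[0],q[1],4,1)
im=snap('side','t22');wf(im,'side',270,180,120,100,6,'pics/a11.png',dz=-5.5,dy=-2)
E
```

```text
time_s: 20.8
ee_pos: [587.1, 84.5, 174.1]
orientation: [[0.042, -0.221, -0.974], [0.213, -0.951, 0.225], [-0.976, -0.217, 0.007]]
ft_force: [-0.3, 0.5, -4.3]
opening: 14.9
lip L/R [-125.2   30.7   37.7] [-125.4  -33.3   38.2] foot edge [-130.7   -1.5   13.8] yaw,tilt,roll [-0.2 12.6 -0.4] F [-0.3  0.5 -4.3] open 14.9
err mm [-3.7 -3.5 23.5] deg [ 0.2 -0.4 -0.6]
0.60,0.02,-0.07, -0.0,0.1,0.1, 1,  
0.60,0.02,-0.07, -0.0,0.1,0.1, 1,  
0.60,0.02,-0.07, -0.0,0.1,0.1, 1,  
0.60,0.02,-0.07, -0.0,0.1,0.1, 1,
```

View pics/a11.png

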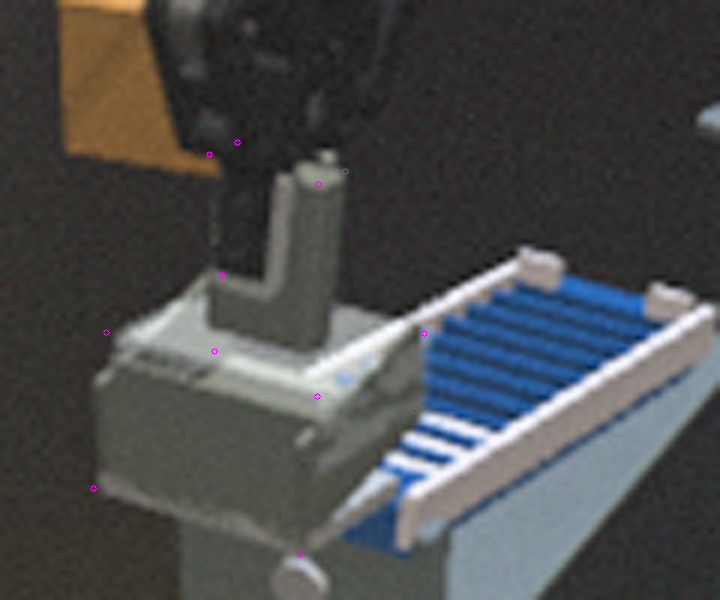

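```bash
python3 -m handwheel '[0.7,0,-0.15,0,0.1,0.1,1, 0.7,0,-0.15,0,0.1,0.1,1, 0.6,0,0,0,0.1,0.1,1, 0.4,0,0,0,0.1,0.1,1, 0,0,0,0,0,0,1]'
python3 - <<'E'
from wf import *
off=(0,-2,-5.5)
q=pour((-123,0,9),12,lift=0,off=off);pp(q)
q=pour((-118,0,9),24,lift=0,off=off);plan(q[0],q[1],8,1)
im=snap('side','t23');crop(im,270,180,120,100,6,'pics/a12.png');lipnow()
E
```

```text
time_s: 21.35
ee_pos: [592.1, 88.4, 151.9]
orientation: [[0.05, -0.222, -0.974], [0.205, -0.952, 0.227], [-0.977, -0.211, -0.002]]
ft_force: [-0.1, -0.8, -3.9]
opening: 15.2
err mm [1.3 0.5 1.3] deg [ 0.2  0.1 -0.2]
-0.07,0.24,0.01, -0.0,-0.0,-1.5, 1,  
-0.07,0.24,0.01, -0.0,-0.0,-1.5, 1,  
-0.08,0.24,0.01, -0.0,-0.0,-1.5, 1,  
-0.08,0.23,0.01, -0.0,-0.0,-1.5, 1,  
-0.09,0.23,0.01, -0.0,-0.0,-1.5, 1
---
-0.10,0.23,0.01, -0.0,-0.0,-1.5, 1,  
-0.10,0.23,0.01, -0.0,-0.0,-1.5, 1,  
-0.11,0.22,0.01, -0.0,-0.0,-1.5, 1,  
lip L/R [-124.4   35.5   16. ] [-124.6  -28.5   15.8] foot edge [-129.7    3.6   -8.2] yaw,tilt,roll [-0.2 12.2  0.1] F [ 1.1 -0.1 -3.6] open 15.2
```

View pics/a12.png

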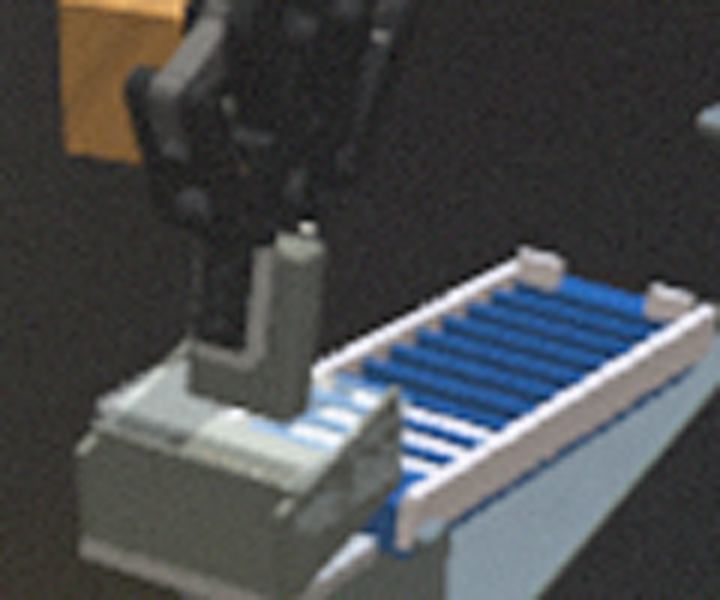

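```bash
python3 -m handwheel '[0,0.25,0.15,0,0,-1.5,1, 0,0.25,0,0,0,-1.5,1, -0.1,0.25,0,0,0,-1.5,1, -0.1,0.25,0,0,0,-1.5,1, -0.1,0.25,0,0,0,-1.5,1]'
python3 - <<'E'
from wf import *
im=snap('side','t24');crop(im,270,180,120,100,6,'pics/a13.png');lipnow()
E
```

```text
time_s: 21.9
ee_pos: [588.6, 75.6, 152.8]
orientation: [[0.081, -0.213, -0.974], [0.328, -0.917, 0.228], [-0.941, -0.338, -0.004]]
ft_force: [-0.1, -0.6, -3.8]
opening: 15.1
lip L/R [-117.    34.9   14.9] [-117.3  -29.1   14.6] foot edge [-125.5    3.1   -8.5] yaw,tilt,roll [-0.3 19.7  0.2] F [-0.  -1.9 -4.7] open 14.9
```

View pics/a13.png

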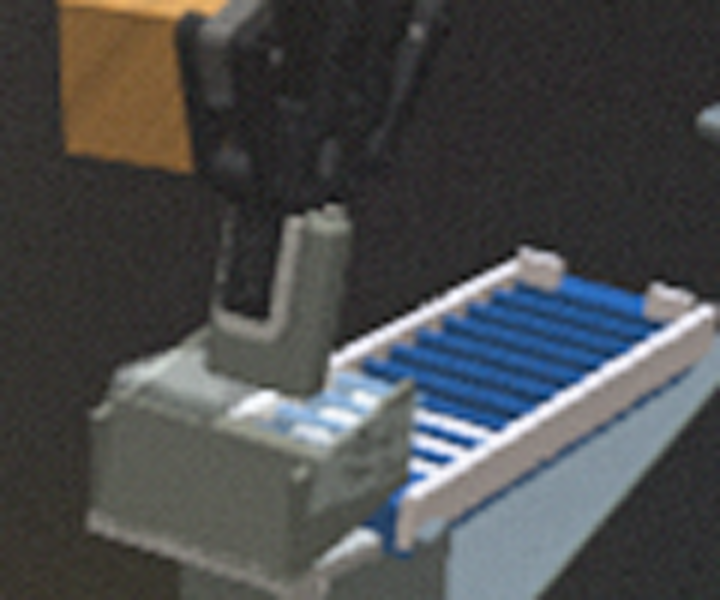

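```bash
python3 -m handwheel '[-0.1,0.15,0.1,0,0,-1.5,1, -0.1,0.15,0,0,0,-1.5,1, -0.1,0.15,0,0,0,-1.5,1, 0,0,0,0,0,0,1]'
python3 - <<'E'
from wf import *
im=snap('side','t25');crop(im,270,180,120,100,6,'pics/a14.png');lipnow()
E
```

```text
time_s: 22.35
ee_pos: [586.2, 69.5, 153.4]
orientation: [[0.097, -0.209, -0.973], [0.397, -0.888, 0.23], [-0.912, -0.409, -0.003]]
ft_force: [-0.2, -0.7, -4.1]
opening: 14.9
lip L/R [-118.    33.7   14.8] [-118.3  -30.3   14.5] foot edge [-128.2    1.9   -7.9] yaw,tilt,roll [-0.2 24.2  0.2] F [ 0.2  0.3 -3.2] open 15.3
```

View pics/a14.png

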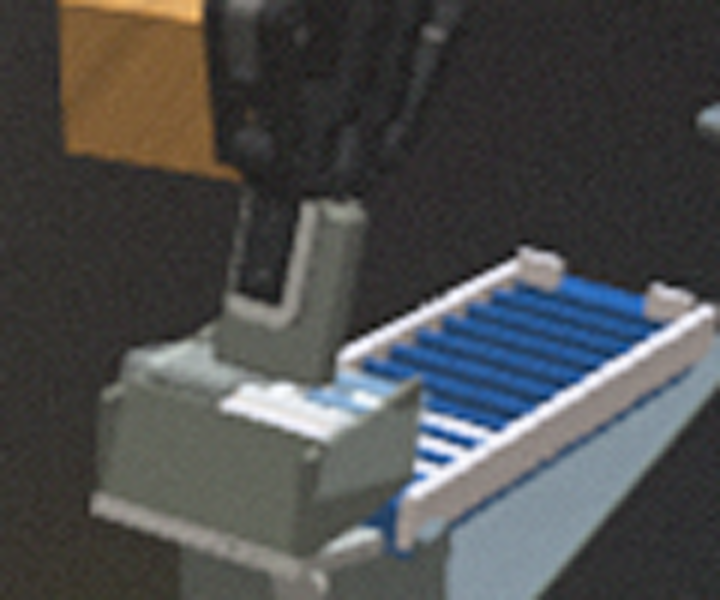

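```bash
python3 -m handwheel '[-0.1,0.15,0,0,0,-1.5,1, -0.1,0.15,0,0,0,-1.5,1, -0.1,0.15,0,0,0,-1.5,1, 0,0,0,0,0,0,1]'
python3 - <<'E'
from wf import *
im=snap('side','t26');crop(im,270,180,120,100,6,'pics/a15.png');lipnow()
E
```

```text
time_s: 22.8
ee_pos: [585.1, 64.9, 154.2]
orientation: [[0.113, -0.2, -0.973], [0.466, -0.854, 0.229], [-0.878, -0.48, -0.003]]
ft_force: [0.4, 0.1, -3.7]
opening: 14.9
lip L/R [-118.3   33.7   14.7] [-118.6  -30.3   14.4] foot edge [-130.3    1.8   -7.1] yaw,tilt,roll [-0.2 28.7  0.2] F [-0.1  0.  -3.6] open 14.6
```

View pics/a15.png

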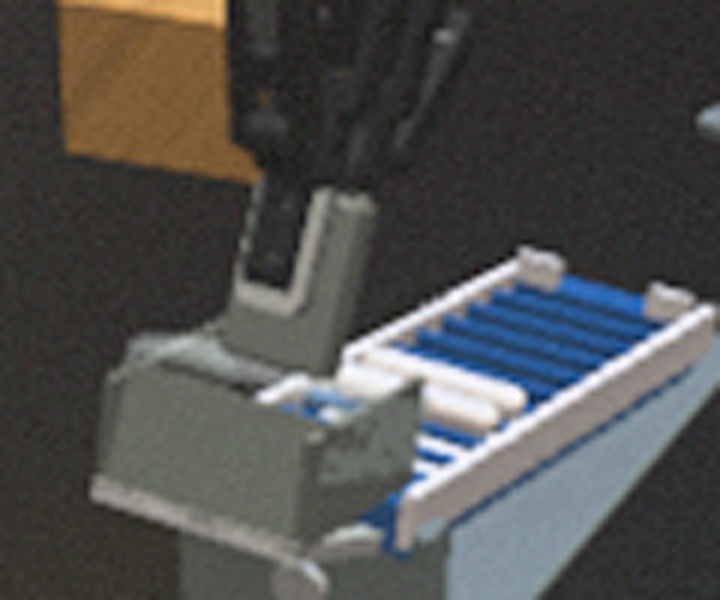

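```bash
python3 -m handwheel '[-0.1,0.15,0,0,0,-1.5,1, -0.1,0.15,0,0,0,-1.5,1, -0.2,0.2,0,0,0,-2,1, -0.2,0.2,0,0,0,-2,1, -0.2,0.2,0,0,0,-2,1]'
python3 - <<'E'
from wf import *
im=snap('side','t27');crop(im,270,180,120,100,6,'pics/a16.png');lipnow()
E
```

```text
time_s: 23.35
ee_pos: [582.6, 54.8, 156.7]
orientation: [[0.142, -0.177, -0.974], [0.595, -0.771, 0.227], [-0.791, -0.612, -0.005]]
ft_force: [0.2, 0.8, -2.6]
opening: 14.9
lip L/R [-115.9   33.9   16.2] [-116.3  -30.1   15.9] foot edge [-131.2    2.    -3.5] yaw,tilt,roll [-0.2 37.7  0.2] F [ 0.3 -1.1 -4.9] open 15.0
```

View pics/a16.png

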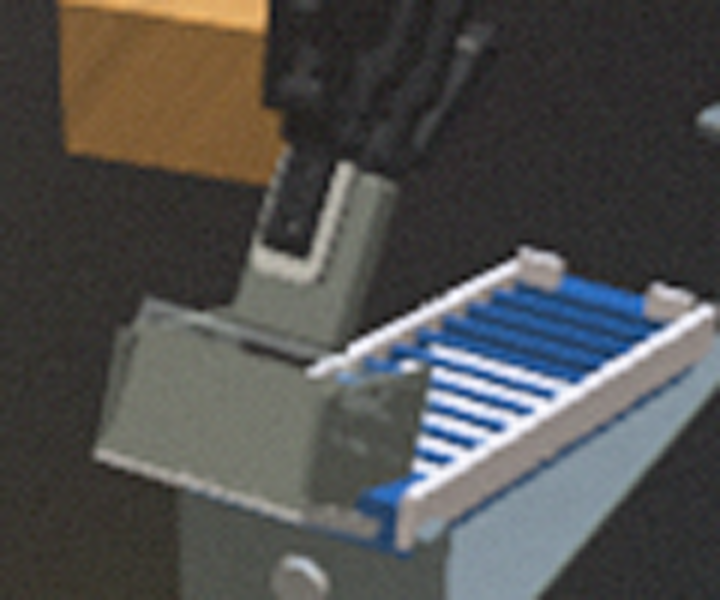

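```bash
python3 -m handwheel '[-0.25,0.2,0,0,0,-2.5,1, -0.25,0.2,0,0,0,-2.5,1, -0.2,0.1,0,0,0,-1.5,1, 0,0,0,0,0,0,1, 0,0,0,0,0,0,1]'
python3 -m handwheel '[-1,-1,0,0,0,2,1, -2,-1.5,0,0,0,5,1, -2,-1.5,0,0,0,6,1, -1.5,-1.5,0,0,0,8,1, -1,-1,0,0,0,8,1]'
python3 - <<'E'
from plan import *
im=snap('side','t28');crop(im,270,180,120,100,6,'pics/a17.png')
lipnow();print(get_state()['ee_pos'])
plan([480,223,160],Rdown(-80),10,1)
E
```

```text
time_s: 23.9
ee_pos: [580.4, 46.4, 158.6]
orientation: [[0.161, -0.161, -0.974], [0.678, -0.699, 0.228], [-0.717, -0.697, -0.004]]
ft_force: [-0.5, -0.0, -2.8]
opening: 15.0
time_s: 24.4
ee_pos: [582.3, 54.7, 259.7]
orientation: [[0.067, -0.219, -0.973], [0.249, -0.941, 0.229], [-0.966, -0.257, -0.008]]
ft_force: [0.2, 1.2, -4.4]
opening: 14.8
lip L/R [-129.2   33.8  128.8] [-128.6  -30.2  128. ] foot edge [-135.3    2.   104.5] yaw,tilt,roll [ 0.6 15.   0.9] F [1.7 6.9 1.8] open 15.0
[583.90426896  63.65978175 263.75082127]
1.33,-1.02,1.38, -2.2,-0.4,1.5, 1,  
1.31,-1.11,1.32, -2.2,-0.4,1.5, 1,  
1.29,-1.19,1.27, -2.2,-0.4,1.5, 1,  
1.26,-1.27,1.22, -2.2,-0.4,1.5, 1,  
1.24,-1.35,1.16, -2.2,-0.4,1.5, 1
---
1.21,-1.43,1.09, -2.2,-0.4,1.5, 1,  
1.18,-1.50,1.03, -2.2,-0.4,1.5, 1,  
1.15,-1.57,0.96, -2.2,-0.4,1.5, 1,  
1.11,-1.63,0.89, -2.2,-0.4,1.5, 1,  
1.08,-1.69,0.82, -2.2,-0.4,1.5, 1
---
```

View pics/a17.png

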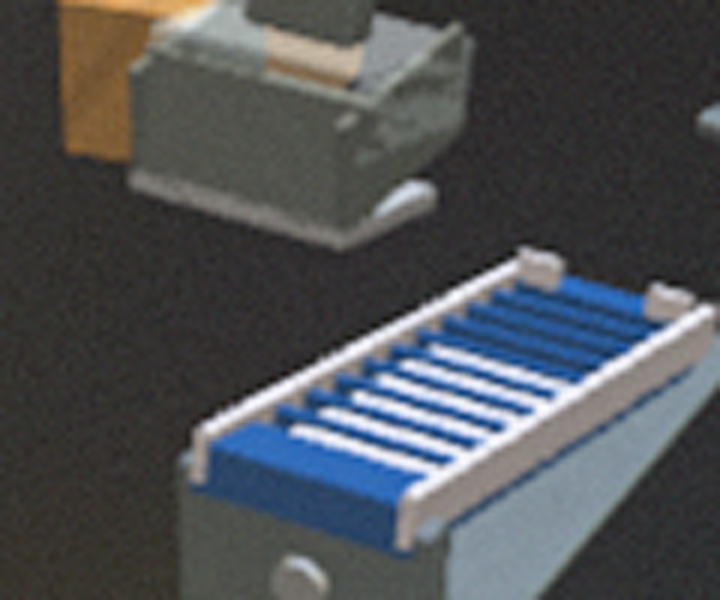

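```bash
python3 -m handwheel '[0.8,-1,1.3,-2.2,-0.4,1.5,1, 1.3,-1.1,1.3,-2.2,-0.4,1.5,1, 1.3,-1.2,1.3,-2.2,-0.4,1.5,1, 1.3,-1.3,1.2,-2.2,-0.4,1.5,1, 1.2,-1.4,1.2,-2.2,-0.4,1.5,1]'
python3 -m handwheel '[1.2,-1.4,1.1,-2.2,-0.4,1.5,1, 1.2,-1.5,1,-2.2,-0.4,1.5,1, 1.2,-1.6,1,-2.2,-0.4,1.5,1, 1.1,-1.6,0.9,-2.2,-0.4,1.5,1, 0.8,-1.5,0.8,-2.2,-0.4,1.5,1]'
python3 - <<'E'
from plan import *
plan([480,223,94],Rdown(-80),5,1)
im=snap('side','t29');crop(im,200,200,220,190,3.6,'pics/a18.png')
E
```

```text
time_s: 24.95
ee_pos: [528.9, 135.3, 209.9]
orientation: [[0.01, -0.031, -0.999], [0.133, -0.991, 0.032], [-0.991, -0.133, -0.006]]
ft_force: [-0.1, 0.8, -3.4]
opening: 15.1
time_s: 25.45
ee_pos: [477.1, 213.7, 161.0]
orientation: [[-0.018, 0.161, -0.987], [0.001, -0.987, -0.161], [-1.0, -0.004, 0.017]]
ft_force: [0.3, -0.5, -3.3]
opening: 15.0
1.34,-0.17,-0.11, -0.1,0.2,0.0, 1,  
1.34,-0.17,-0.11, -0.1,0.2,0.0, 1,  
1.34,-0.17,-0.10, -0.1,0.2,0.0, 1,  
1.34,-0.17,-0.10, -0.1,0.2,0.0, 1,  
1.34,-0.17,-0.09, -0.1,0.2,0.0, 1
---
```

View pics/a18.png

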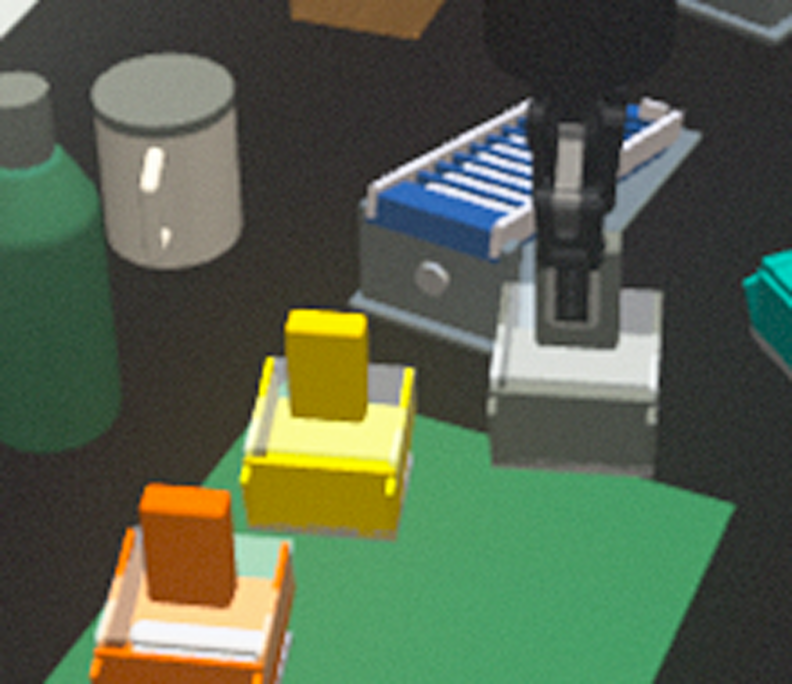

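Grey scoop empty, orange unmoved. Lower it.

```bash
python3 -m handwheel '[1.3,-0.2,-0.1,0,0.2,0,1, 1.3,-0.2,-0.1,0,0.2,0,1, 1.3,-0.2,-0.1,0,0.2,0,1, 1.3,-0.2,-0.1,0,0.2,0,1, 1.2,-0.2,-0.1,0,0.2,0,1]'
python3 -m handwheel '[0.3,0,0,0,0,0,1, 0.2,0,0,0,0,0,1, 0.1,0,0,0,0,0,1, 0,0,0,0,0,0,1]'
```

```text
time_s: 26.0
ee_pos: [481.9, 222.2, 96.2]
orientation: [[0.002, 0.157, -0.988], [0.003, -0.988, -0.157], [-1.0, -0.002, -0.002]]
ft_force: [0.9, -0.0, -3.4]
opening: 14.8
time_s: 26.4
ee_pos: [482.2, 222.8, 92.0]
orientation: [[0.003, 0.158, -0.987], [0.003, -0.987, -0.158], [-1.0, -0.003, -0.003]]
ft_force: [-0.7, -0.0, -2.9]
opening: 14.9
```

```bash
python3 -m handwheel '[0.1,0,0,0,0,0,1, 0.1,0,0,0,0,0,1, 0,0,0,0,0,0,1]'
```

```text
time_s: 26.7
ee_pos: [481.8, 222.7, 89.7]
orientation: [[0.002, 0.158, -0.987], [0.003, -0.987, -0.158], [-1.0, -0.003, -0.003]]
ft_force: [0.1, 0.7, -1.9]
opening: 15.0
```

```bash
python3 -m handwheel '[0.15,0,0,0,0,0,1, 0.15,0,0,0,0,0,1, 0,0,0,0,0,0,1]'
```

```text
time_s: 27.0
ee_pos: [481.9, 222.8, 86.7]
orientation: [[0.002, 0.158, -0.987], [0.003, -0.987, -0.158], [-1.0, -0.003, -0.003]]
ft_force: [0.7, -0.7, -1.6]
opening: 15.1
```

```bash
python3 -m handwheel '[0.15,0,0,0,0,0,1, 0,0,0,0,0,0,1]'
```

```text
time_s: 27.2
ee_pos: [482.0, 222.8, 86.6]
orientation: [[0.003, 0.158, -0.987], [0.002, -0.987, -0.158], [-1.0, -0.002, -0.003]]
ft_force: [-3.5, -2.4, 10.0]
opening: 14.9
```

```bash
python3 -m handwheel '[-0.1,0,0,0,0,0,0.3, 0,0,0,0,0,0,-0.1, 0,0,0,0,0,0,-0.1, -2,0,0,0,0,0,-0.1, -3,0,0,0,0,0,-0.1]'
python3 -m handwheel '[-3,-0.5,0,0,0,0,-0.1, -1,-2,-1.5,0,0,0,-0.1, 0,-2.5,-2,0,0,0,-0.1, 0,-2.5,-2,0,0,0,-0.1, 0,-2,-2,0,0,0,-0.1]'
python3 - <<'E'
from plan import *
im=snap('side','t30');crop(im,200,220,220,190,3.6,'pics/a19.png')
plan([608.5,332.5,160],Rdown(-81),4,-.1)
E
```

```text
time_s: 27.7
ee_pos: [480.6, 222.0, 135.0]
orientation: [[-0.002, 0.158, -0.987], [0.001, -0.987, -0.158], [-1.0, -0.002, 0.002]]
ft_force: [1.0, 0.8, 0.7]
opening: 46.9
time_s: 28.2
ee_pos: [541.0, 329.9, 176.7]
orientation: [[0.002, 0.159, -0.987], [0.004, -0.987, -0.159], [-1.0, -0.003, -0.003]]
ft_force: [0.7, 0.4, 0.9]
opening: 46.8
0.43,0.30,-1.60, 0.1,-0.1,0.1, -0.1,  
0.42,0.30,-1.61, 0.1,-0.1,0.1, -0.1,  
0.42,0.30,-1.61, 0.1,-0.1,0.1, -0.1,  
0.42,0.30,-1.61, 0.1,-0.1,0.1, -0.1,
```

View pics/a19.png

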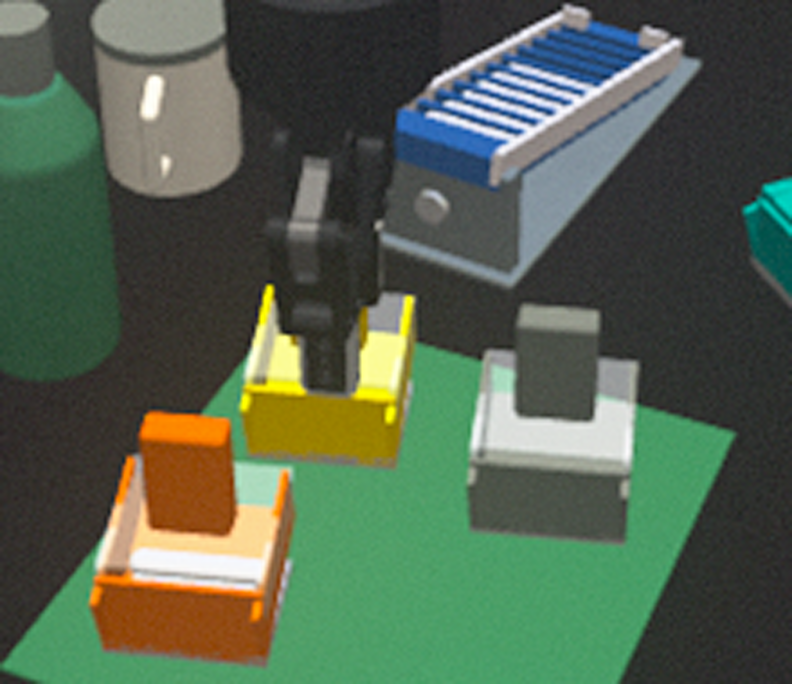

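```bash
python3 -m handwheel '[0.3,0.3,-1.6,0.1,-0.1,0.1,-0.1, 0.4,0.3,-1.6,0.1,-0.1,0.1,-0.1, 0.5,0.3,-1.6,0.1,-0.1,0.1,-0.1, 0.5,0.3,-1.6,0.1,-0.1,0.1,-0.1, 1.5,0,0,0,0,0,-0.1]'
python3 - <<'E'
from plan import *
im=snap('side','t31');crop(im,210,280,120,120,5,'pics/a20.png')
plan([608.5,332.5,84],Rdown(-81),4,-.1)
E
```

```text
time_s: 28.75
ee_pos: [608.6, 325.7, 144.8]
orientation: [[-0.0, 0.148, -0.989], [-0.004, -0.989, -0.148], [-1.0, 0.004, 0.001]]
ft_force: [0.1, -0.1, 0.3]
opening: 47.3
1.42,-0.19,-0.12, -0.1,0.1,-0.1, -0.1,  
1.42,-0.18,-0.12, -0.1,0.1,-0.1, -0.1,  
1.42,-0.18,-0.12, -0.1,0.1,-0.1, -0.1,  
1.42,-0.18,-0.12, -0.1,0.1,-0.1, -0.1,
```

View pics/a20.png

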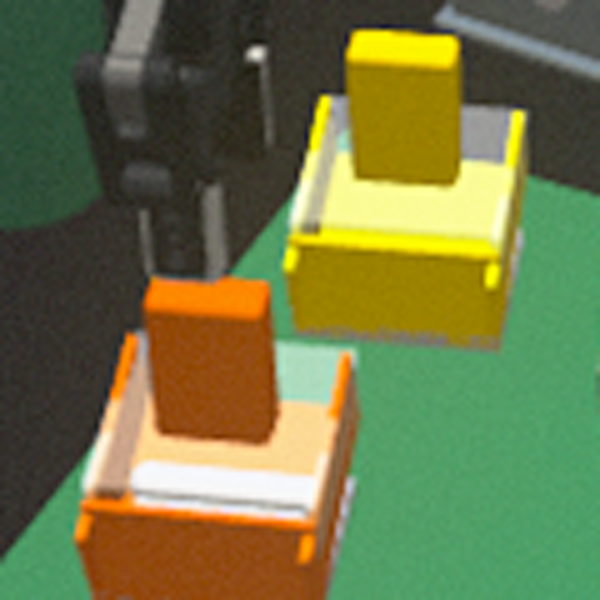

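```bash
python3 -m handwheel '[1,-0.1,0,1.5,0,-0.1,-0.2, 1,-0.2,0.1,0,0,0,-0.2, 1,-0.2,0,0,0,0,-0.2, 0,0,0,0,0,0,-0.2]'
python3 - <<'E'
from plan import *
im=snap('side','t32');crop(im,210,280,120,120,5,'pics/a21.png')
plan([606,332.5,84],Rdown(-83),3,-.2)
E
```

```text
time_s: 29.2
ee_pos: [602.3, 331.0, 112.7]
orientation: [[-0.007, 0.127, -0.992], [-0.005, -0.992, -0.127], [-1.0, 0.004, 0.007]]
ft_force: [-0.7, 0.3, 0.0]
opening: 51.0
0.99,-0.04,-0.11, 0.1,0.1,-0.1, -0.2,  
0.99,-0.04,-0.11, 0.1,0.1,-0.1, -0.2,  
0.99,-0.04,-0.11, 0.1,0.1,-0.1, -0.2,
```

View pics/a21.png

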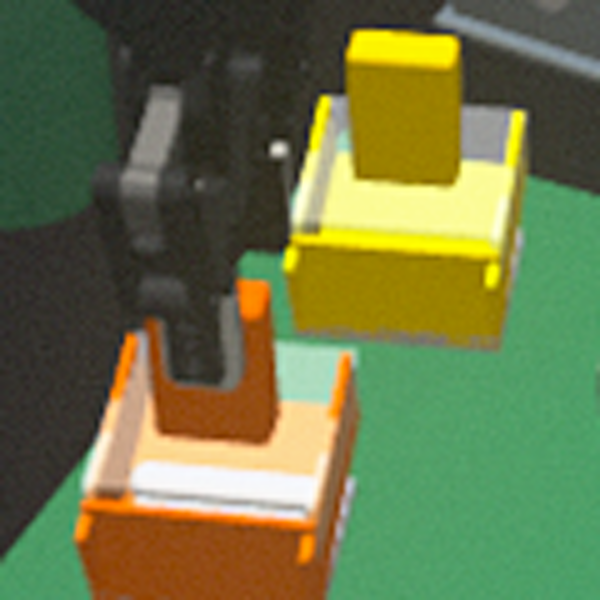

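```bash
python3 -m handwheel '[1,0,-0.1,0,0.2,0,-0.2, 1,-0.1,-0.1,0,0.2,0,-0.2, 0.8,0,0,0,0,0,-0.2, 0,0,0,0,0,0,-0.2, 0,0,0,0,0,0,-0.2]'
python3 -m handwheel '[0,0,0,0,0,0,1, 0,0,0,0,0,0,1, 0,0,0,0,0,0,1, 0,0,0,0,0,0,1, 0,0,0,0,0,0,1]' 90
python3 -m handwheel '[-1,0,0,0,0,0,1, -2,0,0,0,0,0,1, -2,0,0,0,0,0,1, -2,0,0,0,0,0,1, -1,0,0,0,0,0,1]'
python3 - <<'E'
from plan import *
im=snap('side','t33');crop(im,210,240,120,120,5,'pics/a22.png')
im=snap('top','t33')
E
```

```text
time_s: 29.75
ee_pos: [605.7, 332.0, 86.2]
orientation: [[0.002, 0.125, -0.992], [-0.003, -0.992, -0.125], [-1.0, 0.003, -0.002]]
ft_force: [-0.4, -0.4, -0.1]
opening: 51.1
time_s: 30.25
ee_pos: [606.1, 332.2, 87.2]
orientation: [[0.004, 0.125, -0.992], [-0.002, -0.992, -0.125], [-1.0, 0.002, -0.004]]
ft_force: [-0.4, -0.8, 3.7]
opening: 14.9
time_s: 30.75
ee_pos: [605.8, 332.5, 168.0]
orientation: [[0.004, 0.125, -0.992], [-0.002, -0.992, -0.125], [-1.0, 0.002, -0.004]]
ft_force: [0.2, -0.1, -4.1]
opening: 14.9
```

View pics/a22.png

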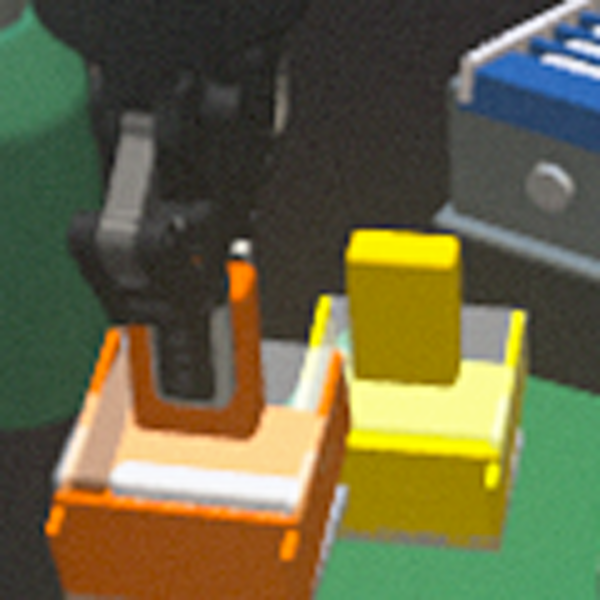

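```bash
python3 - <<'E'
from plan import *
off=(0,-1,-5.5)
q=pour((-123,2,9),12,lift=50,off=off);print(q[0])
s={'ee_pos':np.array([605.8,332.5,235]),'orientation':get_state()['orientation']}
plan([600,200,235],Rdown(-90),9,1,s)
plan(q[0],q[1],8,1,{'ee_pos':np.array([600,200,235]),'orientation':Rdown(-90)})
E
```

```text
[591.78768584  87.74574125 200.58948119]
0.00,1.45,0.25, 0.8,-0.0,-0.0, 1,  
0.00,1.46,0.23, 0.8,-0.0,-0.0, 1,  
0.00,1.46,0.21, 0.8,-0.0,-0.0, 1,  
0.00,1.46,0.19, 0.8,-0.0,-0.0, 1,  
0.00,1.46,0.17, 0.8,-0.0,-0.0, 1
---
0.00,1.47,0.15, 0.8,-0.0,-0.0, 1,  
0.00,1.47,0.13, 0.8,-0.0,-0.0, 1,  
0.00,1.47,0.11, 0.8,-0.0,-0.0, 1,  
0.00,1.47,0.08, 0.8,-0.0,-0.0, 1,  
0.43,1.40,0.10, 1.6,0.2,-1.5, 1,  
0.39,1.42,0.06, 1.6,0.2,-1.5, 1,  
0.36,1.43,0.03, 1.6,0.2,-1.5, 1,  
0.32,1.44,-0.01, 1.6,0.2,-1.5, 1,  
0.28,1.44,-0.05, 1.6,0.2,-1.5, 1
---
0.24,1.45,-0.09, 1.6,0.2,-1.5, 1,  
0.21,1.45,-0.13, 1.6,0.2,-1.5, 1,  
0.17,1.45,-0.17, 1.6,0.2,-1.5, 1,
```

```bash
python3 -m handwheel '[-1.5,0,0,0,0,0,1, -2.2,0,0,0,0,0,1, -2,0.5,0.1,0.4,0,0,1, -1,1.2,0.2,0.6,0,0,1, 0,1.5,0.2,0.8,0,0,1]'
python3 -m handwheel '[0,1.5,0.2,0.8,0,0,1, 0,1.5,0.2,0.8,0,0,1, 0,1.5,0.2,0.8,0,0,1, 0,1.5,0.2,0.8,0,0,1, 0,1.5,0.1,0.8,0,0,1]'
python3 - <<'E'
from plan import *
off=(0,-1,-5.5)
q=pour((-123,2,9),12,lift=50,off=off);pp(q)
plan(q[0],q[1],10,1);print(get_state()['opening'])
im=snap('side','t34')
E
```

```text
time_s: 31.35
ee_pos: [604.2, 300.0, 235.0]
orientation: [[0.005, 0.094, -0.996], [-0.001, -0.996, -0.094], [-1.0, 0.002, -0.005]]
ft_force: [-0.1, -0.0, -5.1]
opening: 15.2
time_s: 31.85
ee_pos: [599.8, 223.1, 233.5]
orientation: [[0.002, 0.023, -1.0], [-0.003, -1.0, -0.023], [-1.0, 0.003, -0.002]]
ft_force: [0.3, 0.1, -5.4]
opening: 15.0
err mm [  8.  135.4  33. ] deg [-14.2  -1.3  12.1]
0.33,1.35,0.11, 1.4,0.1,-1.2, 1,  
0.30,1.36,0.08, 1.4,0.1,-1.2, 1,  
0.28,1.37,0.05, 1.4,0.1,-1.2, 1,  
0.25,1.37,0.01, 1.4,0.1,-1.2, 1,  
0.22,1.38,-0.02, 1.4,0.1,-1.2, 1
---
0.19,1.38,-0.06, 1.4,0.1,-1.2, 1,  
0.16,1.38,-0.09, 1.4,0.1,-1.2, 1,  
0.13,1.38,-0.12, 1.4,0.1,-1.2, 1,  
0.10,1.38,-0.16, 1.4,0.1,-1.2, 1,  
0.07,1.38,-0.19, 1.4,0.1,-1.2, 1
---
15.047549002268807
```

View pics/side_t34.png

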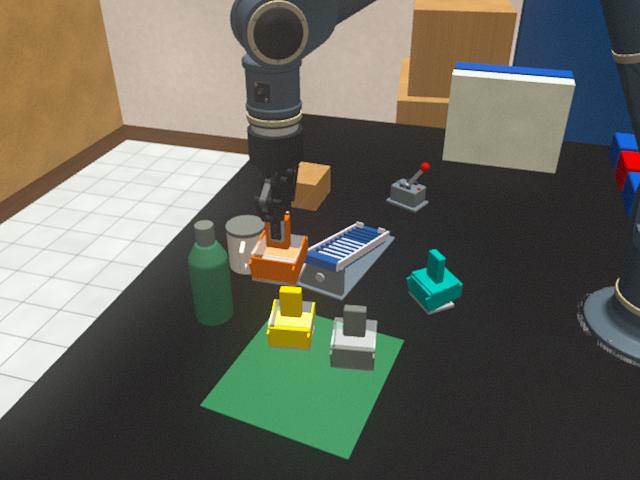

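```bash
python3 -m handwheel '[0,1.35,0.1,1.4,0.1,-1.2,1, 0,1.35,0.1,1.4,0.1,-1.2,1, 0,1.4,0,1.4,0.1,-1.2,1, 0.1,1.4,0,1.4,0.1,-1.2,1, 0.2,1.4,0,1.4,0.1,-1.2,1]'
python3 -m handwheel '[0.3,1.4,0,1.4,0.1,-1.2,1, 0.4,1.4,-0.1,1.4,0.1,-1.2,1, 0.4,1.4,-0.1,1.4,0.1,-1.2,1, 0.4,1.4,-0.2,1.4,0.1,-1.2,1, 0.2,1.2,-0.2,1.4,0.1,-1.2,1]'
python3 - <<'E'
from wf import *
off=(0,-1,-5.5)
q=pour((-123,2,9),12,lift=30,off=off);pp(q)
plan(q[0],q[1],5,1);lipnow()
im=snap('side','t35');wf(im,'side',260,160,130,110,6,'pics/a23.png',dz=-5.5,dy=0)
E
```

```text
time_s: 32.4
ee_pos: [596.5, 155.3, 228.3]
orientation: [[0.017, -0.098, -0.995], [0.103, -0.99, 0.099], [-0.995, -0.104, -0.006]]
ft_force: [0.7, -0.0, -4.3]
opening: 14.7
time_s: 32.9
ee_pos: [592.8, 89.7, 201.1]
orientation: [[0.041, -0.216, -0.976], [0.202, -0.954, 0.219], [-0.978, -0.206, 0.005]]
ft_force: [0.4, 0.2, -3.9]
opening: 14.9
err mm [ 1.   2.  20.5] deg [-0.2 -0.3  0.1]
0.39,0.13,0.01, 0.0,0.1,-0.0, 1,  
0.39,0.13,0.01, 0.0,0.1,-0.0, 1,  
0.39,0.13,0.01, 0.0,0.1,-0.0, 1,  
0.39,0.13,0.01, 0.0,0.1,-0.0, 1,  
0.39,0.13,0.01, 0.0,0.1,-0.0, 1
---
lip L/R [-137.5   35.3   62.9] [-137.3  -28.7   63.3] foot edge [-142.6    3.1   38.9] yaw,tilt,roll [ 0.2 11.9 -0.3] F [ 0.4  0.2 -3.9] open 14.9
```

View pics/a23.png

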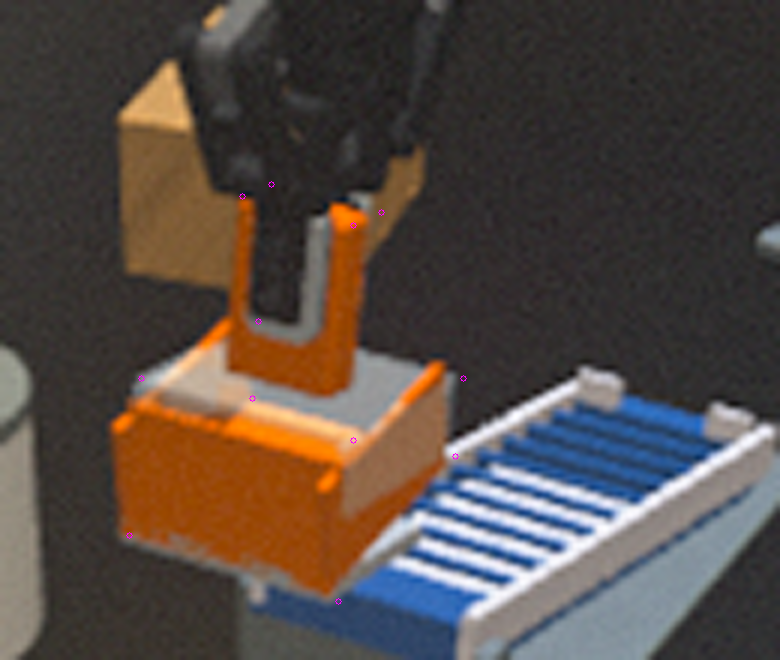

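```bash
python3 - <<'E'
from wf import *
off=(0,2.5,-5)
q=pour((-123,0.5,9.5),12,lift=0,off=off);pp(q)
plan(q[0],q[1],6,1)
E
```

```text
err mm [ 5.7 -2.8 49.4] deg [ 0.1 -0.3  0.2]
0.81,0.14,0.10, -0.0,0.1,-0.0, 1,  
0.81,0.14,0.10, -0.0,0.1,-0.0, 1,  
0.81,0.14,0.10, -0.0,0.1,-0.0, 1,  
0.81,0.15,0.10, -0.0,0.1,-0.0, 1,  
0.81,0.15,0.10, -0.0,0.1,-0.0, 1
---
0.81,0.15,0.10, -0.0,0.1,-0.0, 1,
```

```bash
python3 -m handwheel '[0.8,-0.1,0.2,0,0.1,0,1, 0.9,0.15,0.2,0,0.1,0,1, 0.9,0.15,0.2,0,0.1,0,1, 0.8,0.15,0,0,0,0,1, 0.5,0.1,0,0,0,0,1]'
python3 - <<'E'
from wf import *
off=(0,2.5,-5)
q=pour((-123,0.5,9.5),12,lift=0,off=off);pp(q)
plan(q[0],q[1],3,1);lipnow()
im=snap('side','t36');wf(im,'side',260,170,130,110,6,'pics/a24.png',dz=-5,dy=2.5)
E
```

```text
time_s: 33.45
ee_pos: [587.2, 96.3, 161.3]
orientation: [[0.044, -0.214, -0.976], [0.201, -0.955, 0.218], [-0.979, -0.206, 0.001]]
ft_force: [-0.4, 0.6, -4.4]
opening: 15.2
err mm [ 0.3  7.5 10.7] deg [-0.3 -0.1  0.1]
0.30,0.31,-0.04, 0.1,0.0,-0.0, 1,  
0.30,0.31,-0.04, 0.1,0.0,-0.0, 1,  
0.30,0.31,-0.04, 0.1,0.0,-0.0, 1,  
lip L/R [-133.    28.7   23.1] [-132.7  -35.3   23.2] foot edge [-137.9   -3.3   -1. ] yaw,tilt,roll [ 0.3 11.9 -0.1] F [-0.4  0.6 -4.4] open 15.2
```

View pics/a24.png

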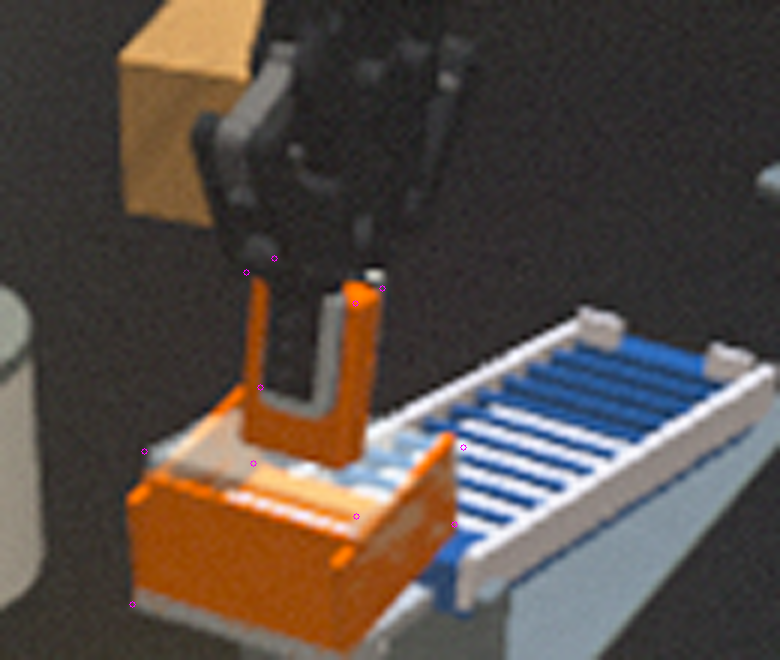

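```bash
python3 -m handwheel '[0.3,0.3,0,0,0,0,1, 0.3,0.3,0,0,0,0,1, 0.3,0.3,0,0,0,-0.5,1, 0,0,0,0,0,0,1]'
python3 - <<'E'
from wf import *
off=(0,3,-5)
q=pour((-123,0.5,9.5),12,lift=0,off=off);pp(q);lipnow()
q=pour((-118,0.5,9.5),21,lift=0,off=off);plan(q[0],q[1],5,1)
E
```

```text
time_s: 33.9
ee_pos: [586.0, 87.7, 151.1]
orientation: [[0.047, -0.216, -0.975], [0.209, -0.953, 0.221], [-0.977, -0.214, 0.001]]
ft_force: [-0.1, -0.8, -4.5]
opening: 15.0
err mm [-0.5 -1.3  0.5] deg [-0.1 -0.1 -0.4]
lip L/R [-122.4   29.4   15. ] [-122.2  -34.6   15.1] foot edge [-127.6   -2.7   -9.1] yaw,tilt,roll [ 0.2 12.4 -0. ] F [-0.1 -0.8 -4.5] open 15.0
-0.09,0.27,-0.00, 0.0,0.0,-1.7, 1,  
-0.09,0.27,-0.00, 0.0,0.0,-1.7, 1,  
-0.10,0.26,-0.00, 0.0,0.0,-1.7, 1,  
-0.11,0.26,-0.00, 0.0,0.0,-1.7, 1,  
-0.12,0.26,-0.00, 0.0,0.0,-1.7, 1
---
```

```bash
python3 -m handwheel '[-0.1,0.25,0,0,0,-1.7,1, -0.1,0.25,0,0,0,-1.7,1, -0.1,0.25,0,0,0,-1.7,1, -0.1,0.25,0,0,0,-1.7,1, -0.1,0.2,0,0,0,-1.7,1]'
python3 - <<'E'
from wf import *
im=snap('side','t37');crop(im,270,180,120,100,6,'pics/a25.png');lipnow()
E
```

```text
time_s: 34.4
ee_pos: [583.8, 75.7, 153.6]
orientation: [[0.08, -0.205, -0.976], [0.349, -0.911, 0.22], [-0.934, -0.358, -0.001]]
ft_force: [0.6, -0.4, -3.9]
opening: 15.1
lip L/R [-117.7   30.1   15. ] [-117.6  -33.9   15. ] foot edge [-126.6   -1.9   -8.1] yaw,tilt,roll [ 0.1 20.9  0. ] F [-1.2 -1.6 -5.2] open 15.2
```

View pics/a25.png

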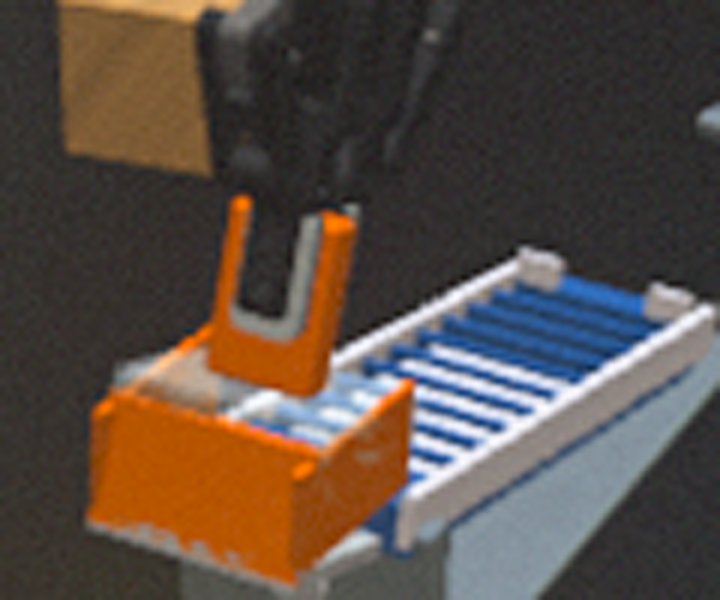

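```bash
python3 -m handwheel '[-0.1,0.15,0,0,0,-1.5,1, -0.1,0.15,0,0,0,-1.5,1, -0.1,0.15,0,0,0,-1.5,1, 0,0,0,0,0,0,1, -0.1,0.15,0,0,0,-1.5,1]'
python3 -m handwheel '[-0.1,0.15,0,0,0,-1.5,1, 0,0,0,0,0,0,1, -0.1,0.15,0,0,0,-1.5,1, -0.1,0.15,0,0,0,-1.5,1]'
python3 - <<'E'
from wf import *
im=snap('side','t38');crop(im,270,180,120,100,6,'pics/a26.png');lipnow()
E
```

```text
time_s: 34.95
ee_pos: [582.4, 70.4, 155.4]
orientation: [[0.1, -0.194, -0.976], [0.441, -0.87, 0.218], [-0.892, -0.453, -0.002]]
ft_force: [-0.1, 0.5, -2.6]
opening: 14.9
time_s: 35.35
ee_pos: [581.1, 64.9, 155.7]
orientation: [[0.115, -0.185, -0.976], [0.508, -0.833, 0.218], [-0.854, -0.521, -0.002]]
ft_force: [0.3, -0.6, -4.0]
opening: 14.7
lip L/R [-118.6   29.9   14.8] [-118.4  -34.1   14.8] foot edge [-131.4   -2.1   -6.3] yaw,tilt,roll [ 0.2 31.4  0. ] F [ 0.4 -1.4 -4.5] open 14.9
```

View pics/a26.png

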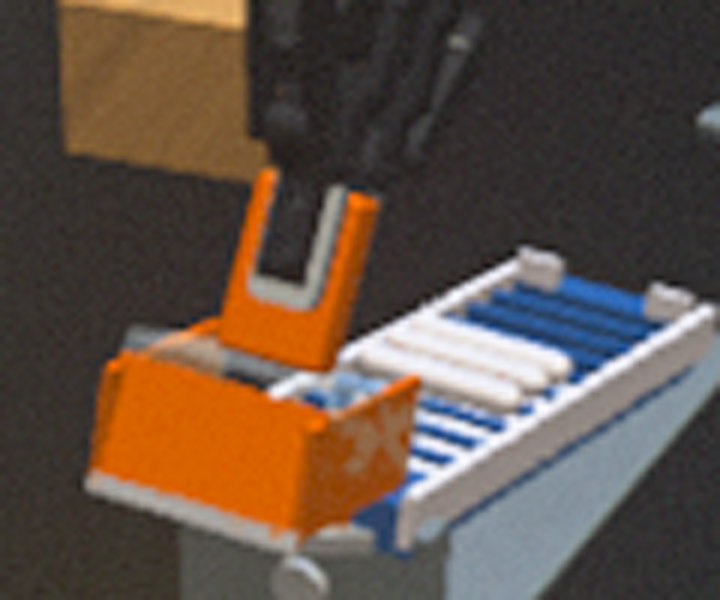

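Three rollers are rolling down together toward grooves 7–9. Continue tipping.

```bash
python3 -m handwheel '[-0.2,0.2,0,0,0,-2,1, -0.2,0.2,0,0,0,-2,1, -0.2,0.2,0,0,0,-2,1, -0.2,0.2,0,0,0,-2.5,1, -0.2,0.2,0,0,0,-2.5,1]'
python3 -m handwheel '[-0.1,0.1,0,0,0,-1,1, 0,0,0,0,0,0,1, -1,-1,0,0,0,2,1, -2,-1.5,0,0,0,5,1, -2,-1.5,0,0,0,6,1]'
python3 -m handwheel '[-1.5,-1.5,0,0,0,8,1, -1,-1,0,0,0,8,1]'
python3 - <<'E'
from wf import *
im=snap('side','t39');crop(im,270,180,120,100,6,'pics/a27.png');lipnow();print(get_state()['ee_pos'])
E
```

```text
time_s: 35.9
ee_pos: [578.2, 50.6, 157.8]
orientation: [[0.149, -0.16, -0.976], [0.657, -0.721, 0.219], [-0.739, -0.674, -0.002]]
ft_force: [0.4, -0.6, -3.3]
opening: 14.9
time_s: 36.4
ee_pos: [576.6, 47.1, 222.0]
orientation: [[0.11, -0.192, -0.975], [0.49, -0.843, 0.221], [-0.865, -0.502, 0.001]]
ft_force: [0.7, 0.2, -4.5]
opening: 15.1
time_s: 36.6
ee_pos: [580.0, 59.2, 258.9]
orientation: [[0.059, -0.213, -0.975], [0.236, -0.946, 0.221], [-0.97, -0.243, -0.006]]
ft_force: [0.0, 0.5, -4.6]
opening: 14.7
lip L/R [-132.5   30.3  127.5] [-131.3  -33.6  126.9] foot edge [-138.    -1.6  103.2] yaw,tilt,roll [ 1.1 14.2  0.7] F [ 0.8  6.4 -0.2] open 15.1
[581.39941051  68.39966348 262.98777763]
```

View pics/a27.png

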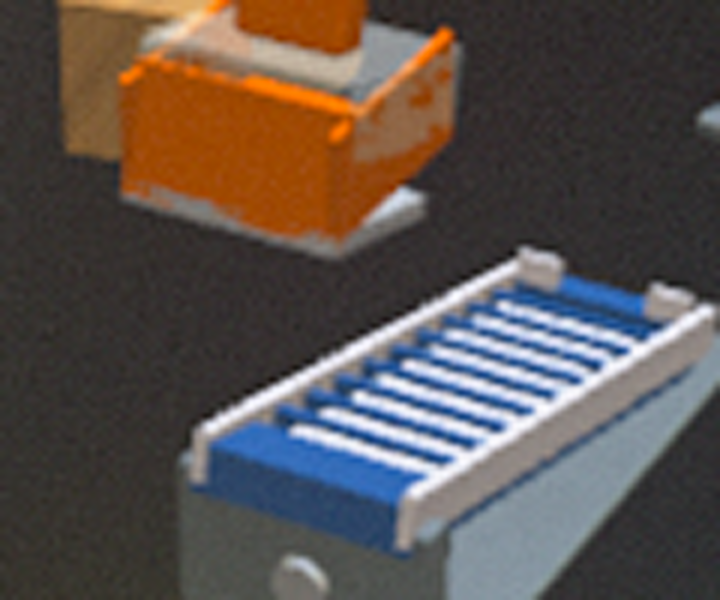

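```bash
python3 - <<'E'
from plan import *
plan([550,322,235],Rdown(-82),10,1)
E
```

```text
0.85,-2.28,0.84, -2.0,-0.3,1.4, 1,  
0.80,-2.32,0.75, -2.0,-0.3,1.4, 1,  
0.75,-2.37,0.67, -2.0,-0.3,1.4, 1,  
0.69,-2.41,0.58, -2.0,-0.3,1.4, 1,  
0.64,-2.44,0.49, -2.0,-0.3,1.4, 1
---
0.58,-2.47,0.41, -2.0,-0.3,1.4, 1,  
0.52,-2.50,0.32, -2.0,-0.3,1.4, 1,  
0.46,-2.52,0.23, -2.0,-0.3,1.4, 1,  
0.40,-2.54,0.14, -2.0,-0.3,1.4, 1,  
0.34,-2.55,0.05, -2.0,-0.3,1.4, 1
---
```

```bash
python3 -m handwheel '[0.5,-1.3,0.5,-1,-0.2,0.7,1, 0.8,-2.3,0.8,-2,-0.3,1.4,1, 0.8,-2.3,0.7,-2,-0.3,1.4,1, 0.7,-2.4,0.6,-2,-0.3,1.4,1, 0.6,-2.4,0.5,-2,-0.3,1.4,1]'
python3 -m handwheel '[0.6,-2.5,0.4,-2,-0.3,1.4,1, 0.5,-2.5,0.3,-2,-0.3,1.4,1, 0.5,-2.5,0.2,-2,-0.3,1.4,1, 0.4,-2.5,0.2,-2,-0.3,1.4,1, 0.3,-2.5,0.1,-2,-0.3,1.4,1]'
python3 -m handwheel '[0,-1.2,0,-1,-0.2,0.7,1, 0,0,0,0,0,0,1]'
python3 - <<'E'
from plan import *
plan([550,322,100],Rdown(-82),5,1)
im=snap('side','t40')
E
```

```text
time_s: 37.15
ee_pos: [565.0, 174.2, 241.9]
orientation: [[0.011, -0.061, -0.998], [0.139, -0.988, 0.062], [-0.99, -0.14, -0.003]]
ft_force: [0.9, -0.7, -3.4]
opening: 14.8
time_s: 37.65
ee_pos: [552.2, 300.6, 230.1]
orientation: [[-0.012, 0.114, -0.993], [0.016, -0.993, -0.114], [-1.0, -0.018, 0.01]]
ft_force: [-0.4, 0.1, -3.8]
opening: 15.0
time_s: 37.85
ee_pos: [550.6, 314.5, 231.4]
orientation: [[-0.013, 0.134, -0.991], [0.006, -0.991, -0.134], [-1.0, -0.008, 0.012]]
ft_force: [0.2, 0.4, -3.9]
opening: 15.0
2.63,-0.13,-0.04, -0.1,0.1,0.1, 1,  
2.63,-0.13,-0.03, -0.1,0.1,0.1, 1,  
2.63,-0.14,-0.03, -0.1,0.1,0.1, 1,  
2.63,-0.14,-0.02, -0.1,0.1,0.1, 1,  
2.63,-0.15,-0.02, -0.1,0.1,0.1, 1
---
```

View pics/side_t40.png

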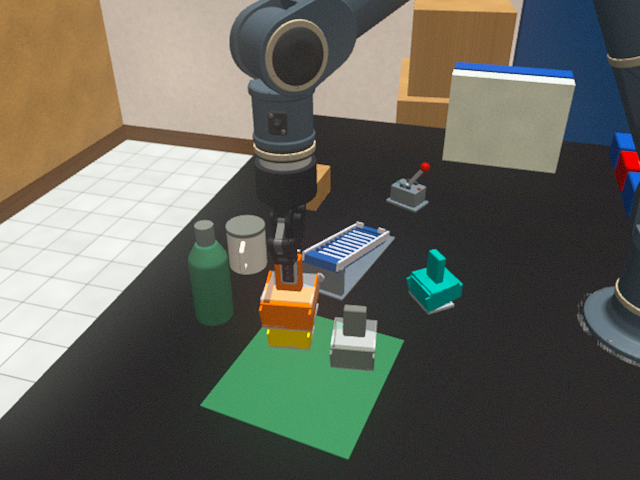

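```bash
python3 -m handwheel '[2,-0.1,0,0,0.2,0.1,1, 2.6,-0.1,0,0,0.2,0.1,1, 2.6,-0.1,0,0,0.2,0.1,1, 2.6,-0.1,0,0,0,0.1,1, 2.5,-0.1,0,0,0,0,1]'
python3 -m handwheel '[0.8,0,0,0,0,0,1, 0.5,0,0,0,0,0,1, 0.3,0,0,0,0,0,1, 0,0,0,0,0,0,1]'
python3 -c "
from plan import *
im=snap('side','t41');crop(im,220,250,180,150,4,'pics/a28.png')"
```

```text
time_s: 38.4
ee_pos: [552.3, 314.3, 108.4]
orientation: [[0.002, 0.126, -0.992], [-0.002, -0.992, -0.126], [-1.0, 0.003, -0.001]]
ft_force: [0.8, 0.6, -3.2]
opening: 14.8
time_s: 38.8
ee_pos: [552.1, 317.4, 94.5]
orientation: [[0.003, 0.13, -0.992], [-0.0, -0.992, -0.13], [-1.0, 0.001, -0.003]]
ft_force: [0.0, 0.6, -4.1]
opening: 15.1
```

View pics/a28.png

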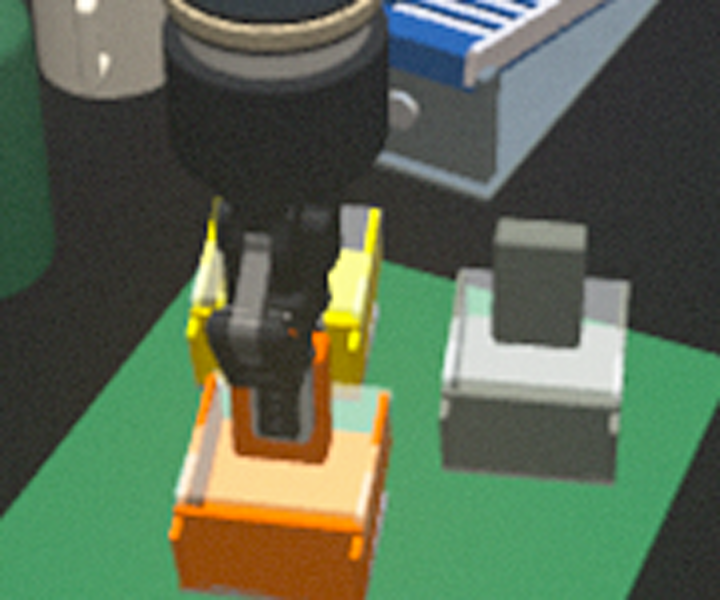

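```bash
python3 -m handwheel '[0.3,0,0,0,0,0,1, 0.2,0,0,0,0,0,1, 0.1,0,0,0,0,0,1, 0,0,0,0,0,0,1]'
```

```text
time_s: 39.25
ee_pos: [551.3, 317.5, 87.5]
orientation: [[0.002, 0.131, -0.991], [-0.001, -0.991, -0.131], [-1.0, 0.001, -0.002]]
ft_force: [-0.2, 0.2, -4.0]
opening: 15.0
```

```bash
python3 -m handwheel '[0.15,0,0,0,0,0,1, 0,0,0,0,0,0,1]'
```

```text
time_s: 39.45
ee_pos: [551.5, 317.7, 87.2]
orientation: [[0.003, 0.131, -0.991], [-0.001, -0.991, -0.131], [-1.0, 0.001, -0.002]]
ft_force: [-2.2, -1.8, 4.6]
opening: 14.9
```

```bash
python3 -m handwheel '[-0.1,0,0,0,0,0,0.3, 0,0,0,0,0,0,-0.1, 0,0,0,0,0,0,-0.1, -2,0,0,0,0,0,-0.1, -3,0,0,0,0,0,-0.1]'
python3 -m handwheel '[-4,0,0,0,0,0,-0.1, -4,0,1,0,0,0,0.3, -3,0,3,0,0,0,1, 0,1,4,0,0,0,1, 0,2,4,0,0,0,1]'
python3 - <<'E'
from plan import *
im=snap('side','t42');crop(im,230,210,190,160,4.2,'pics/a29.png')
u=np.array([np.cos(np.radians(-23.8)),np.sin(np.radians(-23.8))]);p=np.array([482.2,-330.3])
print(get_state()['ee_pos'])
plan([*(p-u*88),220],Rdown(-23.8),18,1)
E
```

```text
time_s: 39.95
ee_pos: [550.4, 316.8, 135.8]
orientation: [[-0.002, 0.131, -0.991], [-0.003, -0.991, -0.131], [-1.0, 0.002, 0.002]]
ft_force: [-0.4, -0.2, 0.1]
opening: 46.8
time_s: 40.45
ee_pos: [434.9, 273.9, 248.2]
orientation: [[0.004, 0.133, -0.991], [0.002, -0.991, -0.133], [-1.0, -0.002, -0.005]]
ft_force: [-0.2, 0.2, 0.1]
opening: 0.3
[427.24993901 267.72796008 245.58407931]
0.17,3.08,0.56, -3.3,0.0,-0.0, 1,  
0.17,3.04,0.73, -3.3,0.0,-0.0, 1,  
0.17,2.99,0.90, -3.3,0.0,-0.0, 1,  
0.17,2.94,1.07, -3.3,0.0,-0.0, 1,  
0.17,2.87,1.24, -3.3,0.0,-0.0, 1
---
0.16,2.80,1.40, -3.3,0.0,-0.0, 1,  
0.16,2.71,1.55, -3.3,0.0,-0.0, 1,  
0.16,2.62,1.71, -3.3,0.0,-0.0, 1,  
0.16,2.52,1.85, -3.3,0.0,-0.0, 1,  
0.16,2.41,1.99, -3.3,0.0,-0.0, 1
---
0.16,2.29,2.13, -3.3,0.0,-0.0, 1,  
0.15,2.17,2.25, -3.3,0.0,-0.0, 1,  
0.15,2.04,2.37, -3.3,0.0,-0.0, 1,  
0.15,1.90,2.48, -3.3,0.0,-0.0, 1,  
0.15,1.76,2.59, -3.3,0.0,-0.0, 1
---
0.15,1.61,2.68, -3.3,0.0,-0.0, 1,  
0.15,1.45,2.77, -3.3,0.0,-0.0, 1,  
0.14,1.29,2.85, -3.3,0.0,-0.0, 1,
```

View pics/a29.png

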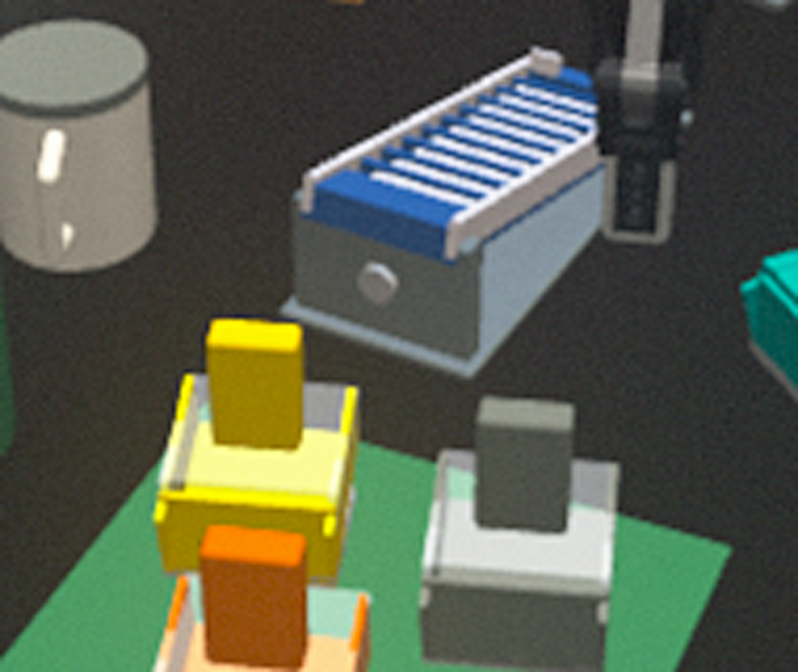

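```bash
python3 - <<'E'
from plan import *
u=np.array([np.cos(np.radians(-23.8)),np.sin(np.radians(-23.8))]);p=np.array([482.2,-330.3])
m=np.array([460,-20,235]);
plan(m,Rdown(-52),10,1)
plan([*(p-u*88),210],Rdown(-23.8),10,1,{'ee_pos':m,'orientation':Rdown(-52)})
E
```

```text
0.13,2.89,0.06, -3.0,0.0,-0.0, 1,  
0.13,2.89,0.21, -3.0,0.0,-0.0, 1,  
0.13,2.87,0.37, -3.0,0.0,-0.0, 1,  
0.12,2.85,0.52, -3.0,0.0,-0.0, 1,  
0.12,2.82,0.67, -3.0,0.0,-0.0, 1
---
0.12,2.78,0.82, -3.0,0.0,-0.0, 1,  
0.12,2.73,0.96, -3.0,0.0,-0.0, 1,  
0.11,2.68,1.10, -3.0,0.0,-0.0, 1,  
0.11,2.61,1.24, -3.0,0.0,-0.0, 1,  
0.11,2.55,1.38, -3.0,0.0,-0.0, 1
---
0.25,1.81,2.15, -2.8,-0.0,-0.0, 1,  
0.25,1.70,2.24, -2.8,-0.0,0.0, 1,  
0.25,1.59,2.32, -2.8,0.0,-0.0, 1,  
0.25,1.47,2.39, -2.8,-0.0,0.0, 1,  
0.25,1.35,2.46, -2.8,-0.0,0.0, 1
---
0.25,1.23,2.53, -2.8,0.0,-0.0, 1,  
0.25,1.10,2.58, -2.8,0.0,0.0, 1,  
0.25,0.97,2.63, -2.8,-0.0,-0.0, 1,  
0.25,0.84,2.68, -2.8,-0.0,0.0, 1,  
0.25,0.71,2.72, -2.8,0.0,0.0, 1
---
```

```bash
python3 -m handwheel '[0.1,2.9,0.1,-3,0,0,1, 0.1,2.9,0.2,-3,0,0,1, 0.1,2.9,0.4,-3,0,0,1, 0.1,2.8,0.5,-3,0,0,1, 0.1,2.8,0.7,-3,0,0,1]'
python3 -m handwheel '[0.1,2.8,0.8,-3,0,0,1, 0.1,2.7,1,-3,0,0,1, 0.1,2.7,1.1,-3,0,0,1, 0.1,2.6,1.2,-3,0,0,1, 0.1,2.5,1.4,-3,0,0,1]'
python3 -m handwheel '[0.2,1.8,2.1,-2.8,0,0,1, 0.2,1.7,2.2,-2.8,0,0,1, 0.2,1.6,2.3,-2.8,0,0,1, 0.2,1.5,2.4,-2.8,0,0,1, 0.2,1.4,2.5,-2.8,0,0,1]'
python3 -m handwheel '[0.2,1.2,2.5,-2.8,0,0,1, 0.2,1.1,2.6,-2.8,0,0,1, 0.2,1,2.6,-2.8,0,0,1, 0.2,0.8,2.7,-2.8,0,0,1, 0.2,0.7,2.7,-2.8,0,0,1]'
python3 - <<'E'
from plan import *
im=snap('top','t43');crop(im,280,195,160,100,5,'pics/a30.png');crop(im,120,160,160,160,3.7,'pics/a30b.png')
im=snap('side','t43');crop(im,290,210,110,100,7,'pics/a31.png')
u=np.array([np.cos(np.radians(-23.8)),np.sin(np.radians(-23.8))]);p=np.array([482.2,-330.3])
print(get_state()['ee_pos']);plan([*(p-u*85),108],Rdown(-23.8),4,1)
E
```

```text
time_s: 41.0
ee_pos: [451.3, 127.3, 242.2]
orientation: [[0.003, 0.385, -0.923], [-0.001, -0.923, -0.385], [-1.0, 0.002, -0.002]]
ft_force: [0.5, -0.5, 0.6]
opening: 0.3
time_s: 41.5
ee_pos: [466.5, -16.4, 237.4]
orientation: [[0.003, 0.611, -0.792], [-0.001, -0.792, -0.611], [-1.0, 0.002, -0.002]]
ft_force: [-0.0, 0.3, 0.1]
opening: -0.2
time_s: 42.0
ee_pos: [436.9, -153.6, 227.4]
orientation: [[0.003, 0.784, -0.621], [-0.001, -0.621, -0.784], [-1.0, 0.003, -0.001]]
ft_force: [0.5, 0.9, -1.1]
opening: -0.0
time_s: 42.5
ee_pos: [405.9, -290.2, 217.3]
orientation: [[0.002, 0.911, -0.413], [-0.001, -0.413, -0.911], [-1.0, 0.003, 0.0]]
ft_force: [-0.7, -0.6, 1.2]
opening: -0.2
[ 404.57355302 -293.16140793  216.88660819]
2.72,0.02,0.06, -0.3,0.0,-0.0, 1,  
2.72,0.02,0.06, -0.3,0.0,-0.0, 1,  
2.72,0.02,0.06, -0.3,0.0,-0.0, 1,  
2.72,0.02,0.07, -0.3,0.0,-0.0, 1,
```

View pics/a30.png

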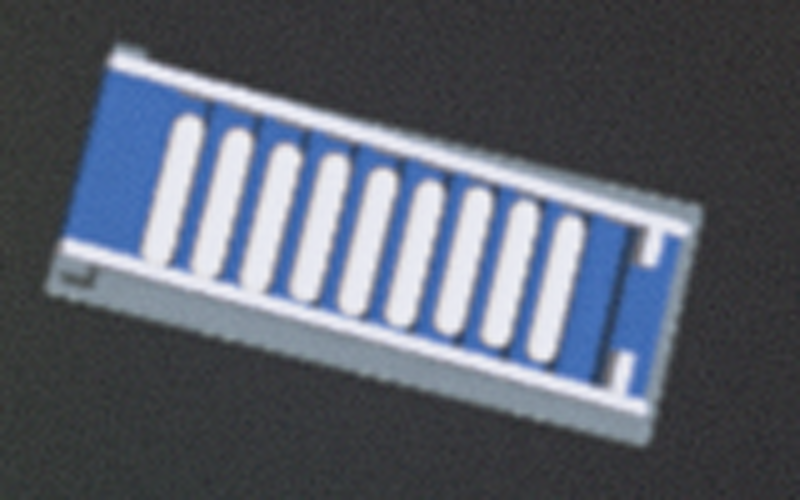

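View pics/a31.png

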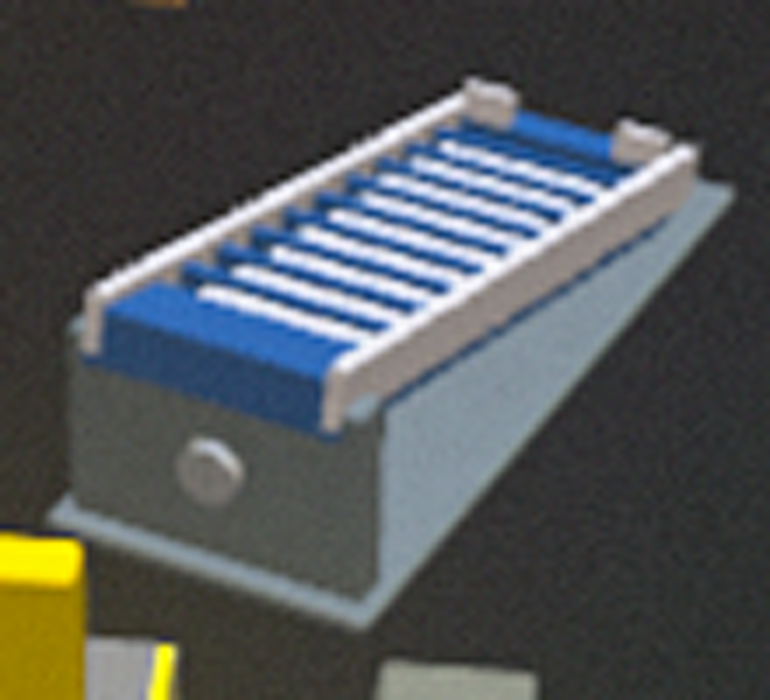

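View pics/top_t43.png

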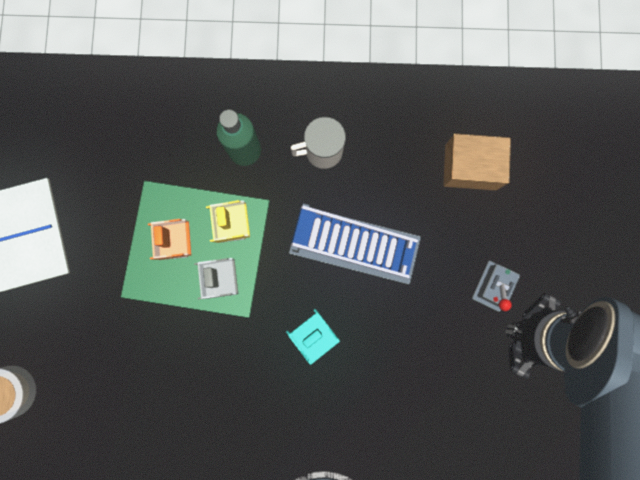

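```bash
python3 -m handwheel '[2.7,0,0.1,0,0,0,1, 2.7,0,0.1,0,0,0,1, 2.7,0,0.1,0,0,0,1, 2.7,0,0,0,0,0,1, 0,0,0,0,0,0,1]'
python3 -m handwheel '[0,1,0,0,0,0,1, 0,1.3,0,0,0,0,1, 0,1.3,0,0,0,0,1, 0,1.3,0,0,0,0,1, 0,1.3,0,0,0,0,1]'
python3 -m handwheel '[0,1.2,0,0,0,0,1, 0,0,0,0,0,0,1]'
python3 - <<'E'
from plan import *
im=snap('side','t44');crop(im,350,130,110,100,6,'pics/a32.png')
u=np.array([np.cos(np.radians(-23.8)),np.sin(np.radians(-23.8))]);p=np.array([482.2,-330.3])
print((get_state()['ee_pos'][:2]-p)@u)
E
```

```text
time_s: 43.1
ee_pos: [403.3, -289.9, 106.5]
orientation: [[-0.003, 0.91, -0.414], [0.004, -0.414, -0.91], [-1.0, -0.005, -0.002]]
ft_force: [-0.2, 1.3, 0.3]
opening: 0.3
time_s: 43.6
ee_pos: [463.2, -318.3, 110.1]
orientation: [[0.004, 0.91, -0.415], [-0.002, -0.415, -0.91], [-1.0, 0.004, -0.0]]
ft_force: [0.9, -0.3, 0.1]
opening: -0.1
time_s: 43.8
ee_pos: [474.4, -323.1, 109.6]
orientation: [[0.004, 0.91, -0.414], [-0.001, -0.414, -0.91], [-1.0, 0.004, -0.001]]
ft_force: [0.7, -0.1, -0.6]
opening: -0.3
-11.46958717190889
```

View pics/a32.png

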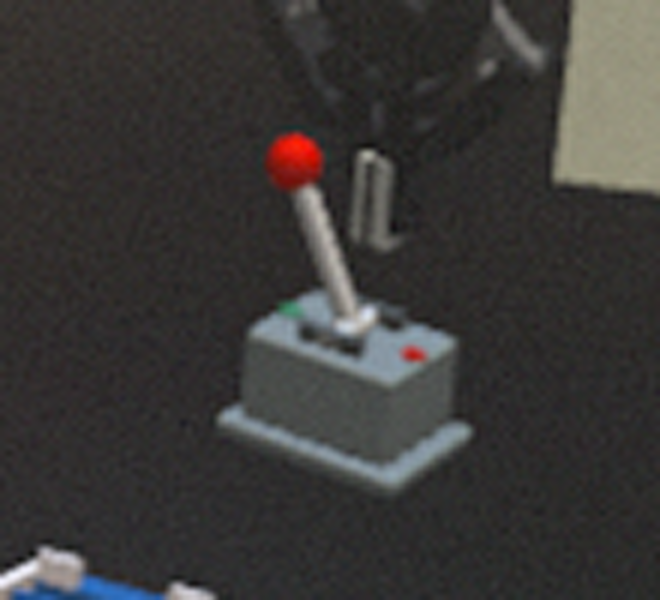

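Toggle is ON. Retreat backwards and up, then verify everything.

```bash
python3 -m handwheel '[0,-1,0,0,0,0,1, 0,-2,0,0,0,0,1, -4,-1,0,0,0,0,1, -4,-1,3,0,0,0,1, -3,0,4,0,0,0,1]'
python3 -m handwheel '[0,0,3,0,0,0,1, 0,0,0,0,0,0,1, 0,0,0,0,0,0,1]'
python3 - <<'E'
from plan import *
im=snap('top','t45');crop(im,120,170,440,160,1.8,'pics/a33.png')
im=snap('side','t45');s=get_state();print(s['ee_pos'],s['opening'],s['time_s'])
E
```

```text
time_s: 44.35
ee_pos: [396.9, -362.5, 220.5]
orientation: [[0.002, 0.912, -0.41], [-0.0, -0.41, -0.912], [-1.0, 0.002, -0.0]]
ft_force: [1.7, -1.7, 0.1]
opening: -0.1
time_s: 44.65
ee_pos: [383.9, -391.8, 218.1]
orientation: [[0.001, 0.909, -0.416], [0.0, -0.416, -0.909], [-1.0, 0.001, -0.001]]
ft_force: [0.6, 0.9, -0.2]
opening: 0.0
[ 385.35838768 -390.3955034   217.92512937] 0.3293781513889549 44.75
```

View pics/a33.png

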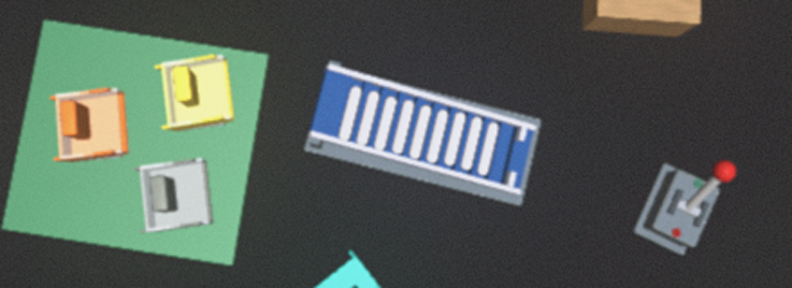

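View pics/side_t45.png

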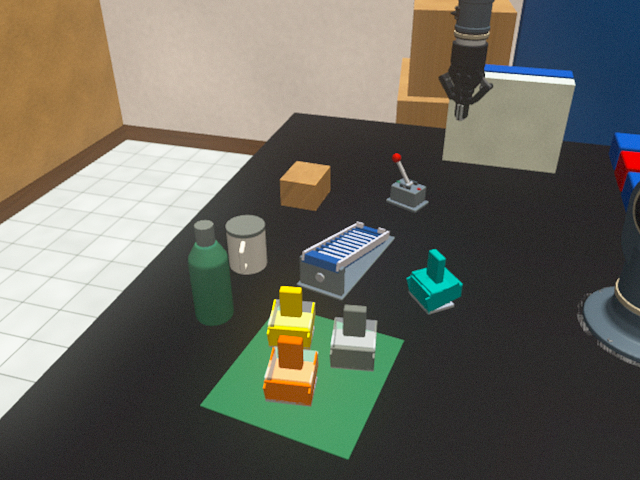

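```bash
python3 -c "
from rig import finish_job
print(finish_job())"
```

```text
the job is handed in; nothing more can be done
None
```

The job is done and handed in at about 45 s. I flipped the isolator off first, then tipped the yellow, grey and orange scoops in turn. I stood each one back on the green mat and then flipped the isolator on again.

- **Rollers:** the last top and side pictures show nine rollers, one each in grooves 1 to 9, with only the lowest groove empty. They all look equally flush. I judged how deep they lie by eye and did not measure it. None strayed, so none had to be pushed.
- **Isolator:** the toggle leans to the green dot.
- **Scoops:** all three stand upright and empty, well inside the mat.
- **Bystanders:** the flask, mug, carton and turquoise look-alike have not visibly moved.
- **Robot:** it stands clear and touches nothing.

During the first pour the yellow scoop pressed lightly on the magazine, with up to about 9 N read at the wrist. I think it caught the rail ends at the high end. I backed it off, raised it, and it then poured cleanly. The highest wrist force I saw was about 12 N, while setting a scoop down. I saw neither a knocked scoop nor a slackened grip.

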